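# Set up the tube-opening plate on the analyser console

### The job

Hang the metal tool plate on the console's sloping front panel: pass its two keyholes over the two screw heads and slide it down the slope until it is fully home. Then take the double-ended cap puller out of the cradle on the hung plate, turn it end for end and lay it back fully in the cradle, so that the forked end sticks out past the side of the plate in place of the round socket end. Leave the bottle, the tube rack and the carton where they are, and let go of everything.

Things in the scene. Friction and masses are not known exactly. Their poses are not given: they have to be found in the camera images.
- panel: Grey sloping front of the white wedge-shaped console (fixed, 300 mm wide, 178 mm high), facing roughly the robot. Flat, 260 mm up the slope, 300 mm wide, 35 deg from horizontal. Origin on its surface at its middle, 105 mm above the bench. x up the slope, y level, z straight out of it. The hung plate's axes are parallel to these; fully home, its underside centre is here.
- screws_mid (a point): Point on the panel surface midway between its two equal steel shoulder screws (panel axes; 61 mm up-slope from the panel's origin). They stand out along z at y = -50 and +50 mm: neck 7 mm diameter and 8 mm long from panel to head, domed head 18 mm diameter, 5 mm thick, top 13 mm off the panel.
- plate_grip (a point): Centre of the upright grey grip rib on the loose aluminium tool plate (0.42 kg); grasp with fingers closing along x. Rib 12 (x) x 50 (y) x 56 mm high; this point is 33 mm above the plate's underside, 5 mm up (+x) from its centre. x: to the edge that goes uppermost, z out of the plate. Plate 180 (x) x 160 (y) x 5 mm, at the start flat on the bench, face up, cap puller on it.
- entries_mid (a point): Point on the plate's underside midway between its two keyhole entries (plate axes; x +30, z -33 mm from plate_grip). At y = -50 and +50 mm: 26 mm wide entry opening, from it an 11 mm wide slot to +x. Put on screws_mid, both heads are through. Then 26 mm down the slope each neck meets its slot's end: fully home. Friction may hold the plate part-way: slide until it stops.
- cradle (a point): Where bar_center lies when the cap puller is seated, either way round (plate axes; x -65, y +35, z +2 mm from plate_grip; 35 mm above plate underside). Cradle: two grey saddles at y -35 and +35 mm, each 14 mm long, 56 mm apart inside, open to +z, channel 20 mm wide along y, its floor 7 mm below this point, wall tops 7 mm above. End stuck out is past the plate's +y edge.
- bar_center (a point): Centre of the loose double-ended cap puller (171 mm, 0.13 kg), in its black grip block (22 x 46 long x 22 mm); grasp here, fingers closing along x. Length along y: forked end at -y, round socket end at +y; z up out of the cradle. 14 mm square shaft out to 52 mm each side. Starts loose in the cradle, socket end out, and travels with the plate. Block has 5 mm play to each saddle, shaft 3 mm.
- fork_tip (a point): Tip of the forked end of the cap puller (two flat 28 mm prongs, 36 mm over both, 14 mm thick), 86 mm from bar_center towards its -y.
- socket_tip (a point): Tip of the other end, a round socket 36 mm in diameter and 18 mm high, 85 mm from bar_center towards its +y.
- bottle: Bystander: clear plastic bottle, 64 mm diameter, 190 mm tall, standing; origin at the centre of its underside. Not to be moved.
- tube_rack: Bystander: green tube rack 220 x 100 mm, 77 mm high with tubes; origin at the centre of its underside. Not to be moved.
- carton: Bystander: cardboard carton 160 x 130 x 90 mm; origin at the centre of its underside. Not to be moved.

How it is judged:
On the way, in this order (a step that is already met when the one before it is completed fails the run):
1. the plate hangs on both screws, flat on the panel and slid fully down (x of plate_grip in the frame of panel between -0.001 and 0.01 m and y of plate_grip in the frame of panel between -0.006 and 0.006 m and z of plate_grip in the frame of panel between 0.028 and 0.0365 m and angle between the z axis of plate_grip and the z axis of panel, either way round below 0.06 rad), for 0.2 s.
2. the cap puller is lifted clear of the cradle while the plate stays home (all of step 1 and z of bar_center in the frame of plate_grip above 0.02 m), for 0.1 s.
3. the cap puller lies back in the cradle with the forked end out, the plate still home (all of step 1 and x of bar_center in the frame of plate_grip between -0.072 and -0.058 m and y of bar_center in the frame of plate_grip between 0.027 and 0.043 m and z of bar_center in the frame of plate_grip between -0.002 and 0.005 m and angle between the y axis of bar_center and the y axis of plate_grip, either way round below 0.15 rad and y of fork_tip in the frame of plate_grip above 0.1 m), for 0.2 s.
At the end, for the whole second after the job is handed in: The plate lies flat on the panel on both screws, within 5 mm of fully home along the slope; the cap puller lies in both saddles (within 7 mm along the slope and 8 mm sideways of the nominal place, seated to 3 mm, within 0.15 rad), forked end past the plate's +y edge; both are at rest (all of step 3 and linear speed of each of plate, bar below 0.01 m/s and angular speed of each of plate, bar below 0.1 rad/s); the robot touches nothing.
It fails at once if a bystander is moved by more than 25 mm (distance of any of bottle, tube_rack, carton from where it was at the start of the episode above 0.025 m).
It also fails if it takes over 67 s, if anything falls off the work surface, if the arm or the gripper's body presses on something with over 40 N, if the wrist force passes 120 N, or if a joint passes its speed limit or range.

### The arm

A 6-joint arm with a two-finger parallel gripper is mounted at the origin on the work surface. World frame = base frame: x ahead of the robot, y to its left, z up, the work surface at z = 0. Lengths are in m, angles in rad, forces in N, time in s.
With the tool pointing down it reaches from about 0.425 to 0.95 m from the base axis. Payload 3.5 kg.
Tool frame: the origin (TCP) lies on the centre line of the jaws, within the pads' length; the fingertips stand tip_extent ahead of it and the grasp point (between the pads) lies 2 mm behind it (tip_extent is the distance from the TCP to the fingertips, in m); z points along the fingers, y is the direction in which the jaws open and shut (so a half turn about z gives the same grasp; the last joint's range is limited). The gripper opens to 85 mm and grips with 20 to 120 N. Pads are 22 mm wide; open, the fingers measure 114 mm over their backs; the gripper's body (76 mm by 85 mm) begins 54 mm behind the grasp point. The pads swing forward as they close: fully open they stand 13 mm farther back than shut.
Start: joints at [-1.457, 0.286, 1.577, -0, 1.279, -0.15], TCP at [0.176, -0.652, 0.248] pointing down, gripper open.
Joint ranges: [-2.77, 2.77], [-0.9, 2.22], [0.21, 2.48], [-1.53, 4.67], [0.24, 2.81], [-2.84, 2.84]. Speed limits (rad/s): [2.79, 2.79, 3.14, 3.14, 3.14, 3.14].

### API

Orientations are given as a unit quaternion [x, y, z, w].
In Python, from plant import * gives the robot as it stands.
- The arm moves only by the shell command python3 -m crank 'ROWS' [FORCE]. ROWS is JSON, a list of rows, each a list of 7 numbers: the gripper's target within -1 to 1 (shut at 1, half-way at 0, fully open at -1), then the shift along the tool's x, y, z in cm, then the turn, a rotation vector about the tool's x, y, z in degrees. In form: [[fingers, tx, ty, tz, wx, wy, wz], ...]. A call has 1 to 5 rows; each row shifts and turns the commanded pose from where the row before left it, along the tool's axes as they then stand; what a row does not reach is not made up. A row lasts 1/10 s, in which the tool goes at most 50 mm and 8.59 degrees, less where a joint would pass 70% of its speed; a pose out of reach is approached as far as the arm can. A call is refused whole if a number of a shift passes 5 or a number of a turn 8.59, either way. A call with a gripper value outside its range is refused whole. The fingers move at their own pace and stop on an object; FORCE is the grip in N (left out, the last holds). Time passes only in rows, so rows that do not move let the fingers close. It gives the time, the measured TCP pose, the force and the opening at its end, in the units of the state.
- get_state(): the state, without advancing time (a new reading comes with each control period).
- read_camera(name): name is "scene" or "top" or "wrist"; returns a dict with "color" (400x640x3 uint8, red, green, blue), "vfov" (degrees; the focal length in pixels is half the picture's height over the tangent of half this angle, whatever the lens; pixels are square), "cx", "cy" (the principal point, pixels), "distortion" ([k1, k2, p1, p2, k3] as OpenCV has them; the pictures are not rectified), "cam_to_world" (4x4, takes a point from camera to world coordinates). Camera axes: x right, y up, looking along -z (the intrinsics and any distortion apply to the point x, -y, -z); pixel columns grow to the right and rows downward; lengths in m; the calibration is good to about 2 mm. A picture is of the moment at which its call begins. There is no depth.
- sign_off(): hands the job in, once; it reports no verdict.
Trained networks look in the newest picture that a camera, given by its name, has taken for a name from the list of things; names that differ only in an ending like _2 or _b are one class to them, and where a whole thing is asked for, a point or a joint stands for the part that bears it (a point fixed in the world has none). Each returns a list of dicts, best first, with "p" (0 to 1); they miss things now and then, are a little off and sometimes report something else, mostly with a low value. They report only what shows in the picture. A call takes as long as a camera call.
- trace(thing, camera): "pixels" (400x640 bool, what is visible of it) and "location" ([column, row] in pixels, amid what is visible of it).
- place_of(thing, camera): "location" ([column, row] in pixels: a listed point, or the origin of a listed thing).
The state is a dict: "time": time; "qpos": joint angles; "dq": joint speeds; "joint_efforts": joint torques, N m; "eef_pos": TCP position; "tcp_rot": TCP orientation; "contact_force": force on the tool from outside, world axes, zero at the start; "wrist_torque": the same for the moment, N m; "opening": opening from 0.0 (shut) to 1.0 (fully open).
Only numpy, scipy, OpenCV 4.12 (cv2) and the standard library are available. Lean on these libraries where they do the work, as an engineer would, in place of code of your own. Each camera call takes 0.05 s, during which the arm holds its last target.

## Working session

There is one attempt and no reset: what is moved stays moved. The work goes in short steps, Python scripts to look and compute and a shell command to move; the robot and the scene stay as the last step left them, time stands still between calls to the robot, and variables do not carry over. Pictures are saved under pics/ and viewed, and the job is handed in when it is done.

```bash
ls; mkdir -p pics; python3 - <<'E'
from plant import *
import cv2
s=get_state()
print({k:s[k] for k in s})
try: print('tip',tip_extent)
except Exception as e: print(e)
for n in ("scene","top","wrist"):
    c=read_camera(n)
    cv2.imwrite(f'pics/a_{n}.png',c['color'][:,:,::-1])
    print(n,c['vfov'],c['cx'],c['cy'],c['distortion'],c['cam_to_world'])
    for t in ['panel','screws_mid','plate_grip','entries_mid','cradle','bar_center','fork_tip','socket_tip','bottle','tube_rack','carton']:
        r=place_of(t,n); print(t,[(round(x['p'],2),x['location']) for x in r[:2]])
E
```

```text
pics
{'time': 0.0, 'qpos': array([-1.45698606e+00,  2.87201363e-01,  1.57816320e+00, -1.85805662e-05,
        1.27859093e+00, -1.49975246e-01]), 'dq': array([ 2.44088904e-03, -8.93552985e-04,  2.04555155e-03, -8.56859001e-04,
        1.13375873e-05, -5.09420707e-04]), 'joint_efforts': array([ 3.46095358e-04, -4.05982697e+01, -2.92623693e+01, -1.49949028e-04,
        5.94426849e-03,  1.11166329e-05]), 'eef_pos': array([ 0.17596807, -0.65102773,  0.2469308 ]), 'tcp_rot': array([ 9.91313707e-01,  1.31513266e-01,  1.24699840e-05, -1.18138704e-03]), 'contact_force': array([-1.31526915,  0.17397315, -0.81550994]), 'wrist_torque': array([-0.01150497,  0.01100933,  0.0076554 ]), 'opening': 0.9999915565085988}
tip 0.017
scene 57.0769109257317 317.26204073000713 202.73652453488188 [-0.06297723  0.          0.          0.          0.        ] [[-1.84047904e-01 -8.09938032e-01  5.56890253e-01  1.39729032e+00]
 [ 9.82917211e-01 -1.51454678e-01  1.04571680e-01  1.45471467e-01]
 [-3.52946899e-04  5.66623213e-01  8.23976948e-01  1.30950528e+00]
 [ 0.00000000e+00  0.00000000e+00  0.00000000e+00  1.00
[... 1010 characters left out ...]
, [418.5, 235.4])]
socket_tip [(0.84, [375.5, 249.4])]
bottle [(0.57, [323.6, 163.1])]
tube_rack [(0.76, [483.2, 260.3])]
carton [(0.89, [157.5, 234.6]), (0.29, [228.7, 212.7])]
wrist 61.54104770794124 324.17358600015416 198.45610646157357 [0.00715203 0.         0.         0.         0.        ] [[ 2.60489584e-01  9.26621643e-01  2.71141120e-01  2.45545883e-01]
 [-9.65476391e-01  2.49797448e-01  7.38686271e-02 -6.34200998e-01]
 [ 7.17909080e-04 -2.81022358e-01  9.59700953e-01  3.74219304e-01]
 [ 0.00000000e+00  0.00000000e+00  0.00000000e+00  1.00000000e+00]]
panel []
screws_mid []
plate_grip []
entries_mid []
cradle []
bar_center []
fork_tip []
socket_tip []
bottle []
tube_rack []
carton []
```

View pics/a_scene.png

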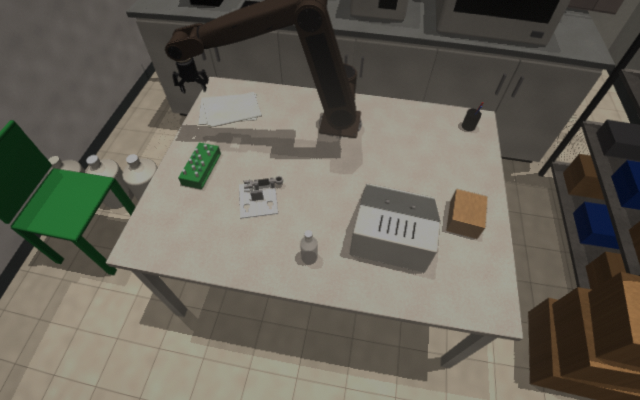

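View pics/a_top.png

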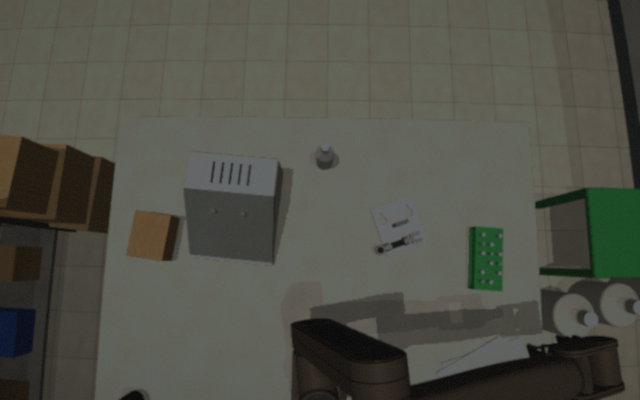

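```bash
cat > h.py <<'E'
from plant import *
import numpy as np, cv2
from scipy.spatial.transform import Rotation as R
from scipy.optimize import least_squares
def K(c):
    f=200/np.tan(np.radians(c['vfov']/2)); return np.array([[f,0,c['cx']],[0,f,c['cy']],[0,0,1.]])
def proj(c,P):
    T=np.linalg.inv(c['cam_to_world']); P=np.atleast_2d(P)
    q=P@T[:3,:3].T+T[:3,3]; q=q*[1,-1,-1]
    return cv2.projectPoints(q.reshape(-1,1,3),np.zeros(3),np.zeros(3),K(c),np.array(c['distortion'],float))[0].reshape(-1,2)
def ray(c,uv):
    n=cv2.undistortPoints(np.array(uv,float).reshape(1,1,2),K(c),np.array(c['distortion'],float)).ravel()
    T=c['cam_to_world']; d=T[:3,:3]@np.array([n[0],-n[1],-1]); return T[:3,3],d/np.linalg.norm(d)
def onz(c,uv,z):
    o,d=ray(c,uv); return o+d*(z-o[2])/d[2]
def save(c,name,box=None,scale=1,pts=None):
    im=c['color'][:,:,::-1].copy()
    if pts is not None:
        for p in pts: cv2.circle(im,tuple(int(round(v)) for v in p),2,(0,0,255),1)
    if box: im=im[box[1]:box[3],box[0]:box[2]]
    if scale!=1: im=cv2.resize(im,None,fx=scale,fy=scale,interpolation=cv2.INTER_CUBIC)
    cv2.imwrite('pics/'+name+'.png',im)
S35,C35=np.sin(np.radians(35)),np.cos(np.radians(35))
def panelR(yaw):
    x=np.array([C35*np.cos(yaw),C35*np.sin(yaw),S35]); y=np.array([-np.sin(yaw),np.cos(yaw),0]); return np.c_[x,y,np.cross(x,y)]
def tcp():
    s=get_state(); return np.array(s['eef_pos']),R.from_quat(s['tcp_rot']).as_matrix()
def delta(p,Rm):
    p0,R0=tcp(); print('shift_cm(tool)',(R0.T@(np.array(p)-p0)*100).round(2),'rotvec_deg',np.degrees(R.from_matrix(R0.T@Rm).as_rotvec()).round(2))
E
python3 - <<'E'
from h import *
T={'plate_grip':(0,0,0),'entries_mid':(.03,0,-.033),'cradle':(-.065,.035,.002),'bar_center':(-.065,.035,.002),'socket_tip':(-.065,.12,.002),'fork_tip':(-.065,-.051,.002)}
cams={n:read_camera(n) for n in('scene','top')}
for n,c in cams.items(): save(c,'b_'+n,(180,140,340,270) if n=='top' else (340,160,470,280),5)
save(cams['top'],'b_plate',(340,170,460,270),6)
obs=[];pan=[]
for n,c in cams.items():
    for t in T:
        r=place_of(t,n)
        if r and r[0]['p']>.5: obs.append((n,t,r[0]['location']))
        elif r: print('low',n,t,r)
    for t in('panel','screws_mid'):
        r=place_of(t,n)
        if r: pan.append((n,t,r[0]['location']))
def f(v,pr=False):
    y=v[2];Rz=R.from_euler('z',y).as_matrix();o=[]
    for n,t,uv in obs:
        e=proj(cams[n],Rz@np.array(T[t])+[v[0],v[1],.033])[0]-uv;o+=list(e)
        if pr: print(n,t,e.round(1))
    return o
for ss in [0]:
    v=least_squares(f,[.6,-.2,0],loss='soft_l1').x; print('plate',v,np.degrees(v[2])); f(v,True)
def g(v,pr=False):
    Rp=panelR(v[2]);o=[]
    for n,t,uv in pan:
        P=np.array([v[0],v[1],.105])+(Rp[:,0]*.061 if t!='panel' else 0)
        e=proj(cams[n],P)[0]-uv;o+=list(e)
        if pr: print(n,t,e.round(1))
    return o
v=least_squares(g,[.6,.2,0],loss='soft_l1').x; print('panel',v,np.degrees(v[2])); g(v,True)
Rp=panelR(v[2]);p=np.array([v[0],v[1],.105])
for n,c in cams.items():
    pts=proj(c,[p+Rp@np.array(q) for q in [(.13,.15,0),(.13,-.15,0),(-.13,.15,0),(-.13,-.15,0),(.061,.05,.013),(.061,-.05,.013)]]);save(c,'c_'+n,(180,140,340,270) if n=='top' else (340,160,470,280),5,pts)
E
```

```text
plate [ 0.54188167 -0.28269243  0.37880433] 21.703889225044346
scene plate_grip [-55.5 -66.4]
scene entries_mid [0.2 0.9]
scene cradle [-4.8 -1.2]
scene bar_center [ 1.4 -1.1]
scene socket_tip [0.1 1.5]
scene fork_tip [-0.4 -0.9]
top plate_grip [-18.9 -14.7]
top entries_mid [ 2.1 -0.9]
top cradle [4.5 0.2]
top bar_center [-1.4  0.6]
top socket_tip [-1.6  4.1]
top fork_tip [-0.3 -2.2]
panel [ 0.51171062  0.31620111 -0.09172981] -5.255730707542049
scene panel [-2.1 -1.5]
scene screws_mid [ 0.5 -0. ]
top panel [-1.5 -1.9]
top screws_mid [0.4 0.3]
```

View pics/c_top.png

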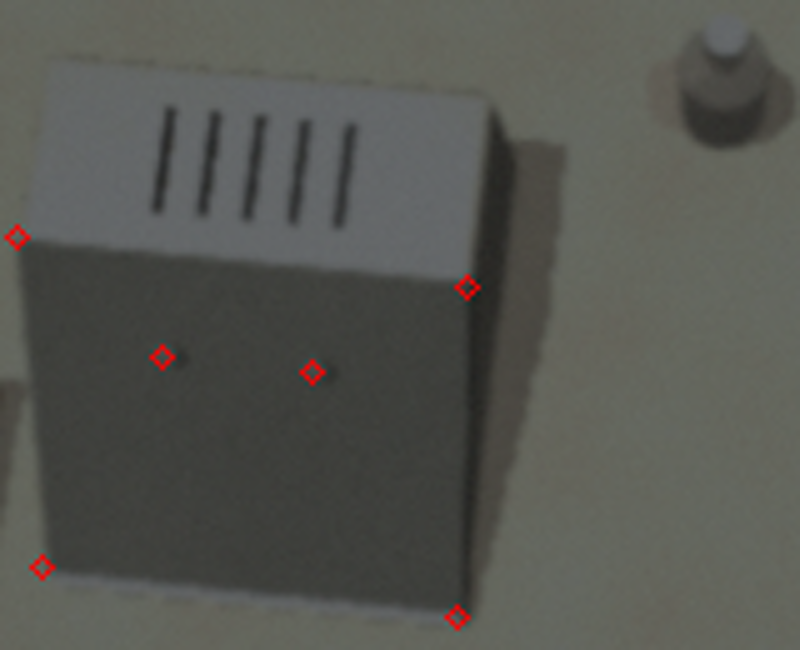

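View pics/c_scene.png

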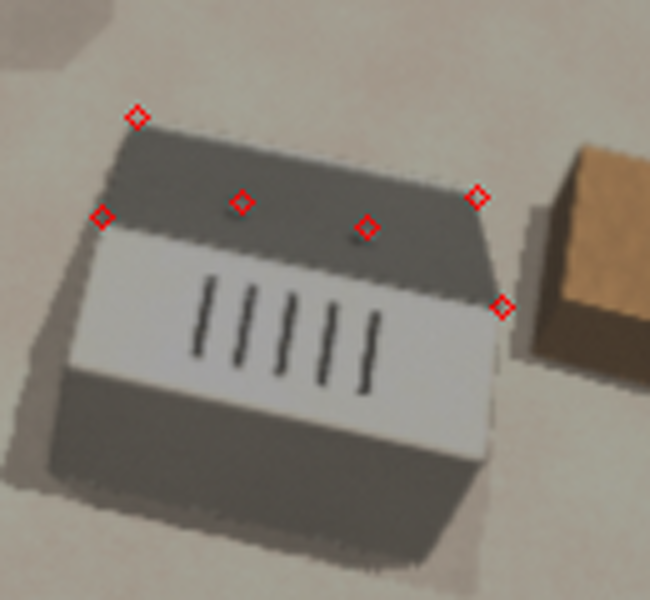

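View pics/b_plate.png

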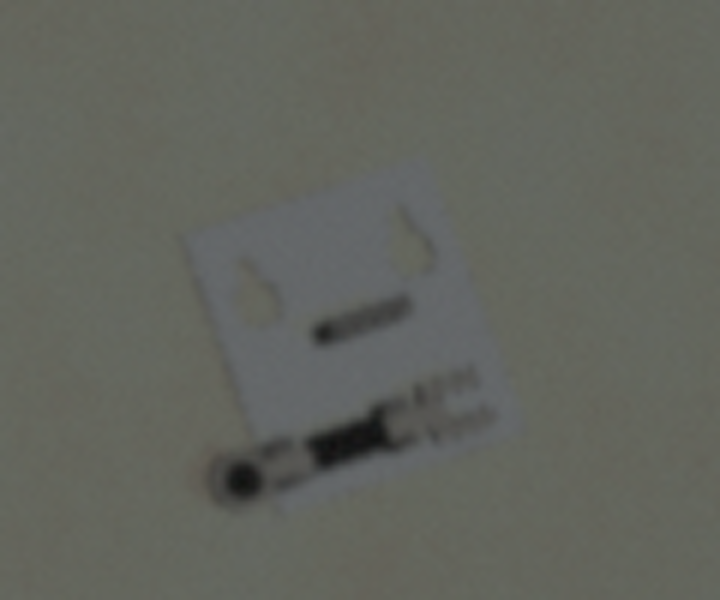

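```bash
cat >> h.py <<'E'
def wrist(Rm,q1,q23):
    A=(R.from_euler('z',q1)*R.from_euler('y',q23)).as_matrix()
    M=A.T@Rm@R.from_euler('z',-np.pi/2).as_matrix()
    a=R.from_matrix(M).as_euler('ZYZ'); return a
def toolR(zax,yax):
    z=np.array(zax)/np.linalg.norm(zax);y=np.array(yax)-z*np.dot(yax,z);y/=np.linalg.norm(y);return np.c_[np.cross(y,z),y,z]
E
python3 - <<'E'
from h import *
s=get_state();q=s['qpos']; print(wrist(tcp()[1],q[0],q[1]+q[2]),q[3:])
Rp=panelR(-.09)
for sg in(1,-1):
  for q1 in(.5,.6):
    for q23 in(1.6,1.9): print(sg,q1,q23,wrist(toolR(-Rp[:,2],sg*Rp[:,0]),q1,q23))
yaw=.379
for sg in(1,-1): print(wrist(toolR([0,0,-1],[sg*np.cos(yaw),sg*np.sin(yaw),0]),-.48,1.9))
delta([.542,-.283,.19],toolR([0,0,-1],[np.cos(yaw),np.sin(yaw),0]))
delta([.542,-.283,.19],toolR([0,0,-1],[-np.cos(yaw),-np.sin(yaw),0]))
E
```

```text
[-4.47734874e-06  1.27861944e+00 -1.50003285e-01] [-4.47734874e-06  1.27861944e+00 -1.50003285e-01]
1 0.5 1.6 [-0.37746216  1.04682383  0.69748891]
1 0.5 1.9 [-0.47463168  0.77297356  0.85411131]
1 0.6 1.6 [-0.42538346  1.0859202   0.80259493]
1 0.6 1.9 [-0.52375354  0.81833626  0.97043766]
-1 0.5 1.6 [-0.37746216  1.04682383 -2.44410374]
-1 0.5 1.9 [-0.47463168  0.77297356 -2.28748134]
-1 0.6 1.6 [-0.42538346  1.0859202  -2.33899772]
-1 0.6 1.9 [-0.52375354  0.81833626 -2.17115499]
[ 1.11022302e-16  1.24159265e+00 -8.59000000e-01]
[2.22044605e-16 1.24159265e+00 2.28259265e+00]
shift_cm(tool) [ 44.94 -26.04   5.83] rotvec_deg [ -0.   -0.  -96.6]
shift_cm(tool) [ 44.94 -26.04   5.83] rotvec_deg [-0.   0.  83.4]
```

```bash
python3 -m crank '[[0,3.7,-2.2,0,0,0,0],[0,3.7,-2.2,0,0,0,0],[0,3.7,-2.2,0,0,0,0],[0,3.7,-2.2,0,0,0,0],[0,3.7,-2.2,0,0,0,0]]' 100; python3 -m crank '[[0,3.7,-2.2,0,0,0,0],[0,3.7,-2.2,0,0,0,0],[0,3.7,-2.2,0,0,0,0],[0,3.7,-2.2,0,0,0,0],[0,3.7,-2.2,0,0,0,0]]';python3 -m crank '[[0,3.7,-2.2,0,0,0,0],[0,3.7,-2.2,0,0,0,0],[0,0,0,0,0,0,-8.05],[0,0,0,0,0,0,-8.05],[0,0,0,0,0,0,-8.05]]';python3 -m crank '[[0,0,0,0,0,0,-8.05],[0,0,0,0,0,0,-8.05],[0,0,0,0,0,0,-8.05],[0,0,0,0,0,0,-8.05],[0,0,0,0,0,0,-8.05]]';python3 -m crank '[[0,0,0,0,0,0,-8.05],[0,0,0,0,0,0,-8.05],[0,0,0,0,0,0,-8.05],[0,0,0,0,0,0,-8.05],[0,0,0,0,0,0,0]]'
python3 - <<'E'
from h import *
yaw=.379
delta([.542,-.283,.19],toolR([0,0,-1],[np.cos(yaw),np.sin(yaw),0]))
c=read_camera('wrist');save(c,'d_wrist')
for t in ['plate_grip','entries_mid','cradle','bar_center','fork_tip','socket_tip']:
    r=place_of(t,'wrist'); print(t,[(round(x['p'],2),x['location']) for x in r[:2]])
E
```

```text
time: 3.2
eef_pos: [0.3269, -0.4959, 0.2485]
tcp_rot: [0.991, 0.131, 0.0, 0.0]
contact_force: [0.7, -0.2, 0.3]
opening: 0.5
time: 3.7
eef_pos: [0.4769, -0.3414, 0.2486]
tcp_rot: [0.991, 0.131, 0.0, 0.0]
contact_force: [-0.0, -0.1, 0.3]
opening: 0.501
time: 4.2
eef_pos: [0.5363, -0.2804, 0.2484]
tcp_rot: [0.941, 0.339, 0.0, 0.0]
contact_force: [0.2, -0.6, 0.2]
opening: 0.501
time: 4.7
eef_pos: [0.5358, -0.281, 0.2484]
tcp_rot: [0.767, 0.642, 0.0, 0.0]
contact_force: [0.8, -0.3, 0.5]
opening: 0.498
time: 5.2
eef_pos: [0.5358, -0.281, 0.2484]
tcp_rot: [0.561, 0.828, 0.0, 0.0]
contact_force: [-0.0, 0.7, 0.4]
opening: 0.495
shift_cm(tool) [-0.41  0.5   5.84] rotvec_deg [ 0.    0.01 -0.01]
plate_grip [(0.89, [326.4, 167.7])]
entries_mid [(0.9, [354.6, 168.2])]
cradle [(0.97, [268.0, 137.8])]
bar_center [(0.63, [266.3, 137.4])]
fork_tip [(0.93, [269.3, 216.6]), (0.29, [327.6, 171.6])]
socket_tip [(0.65, [266.8, 51.1])]
```

View pics/d_wrist.png

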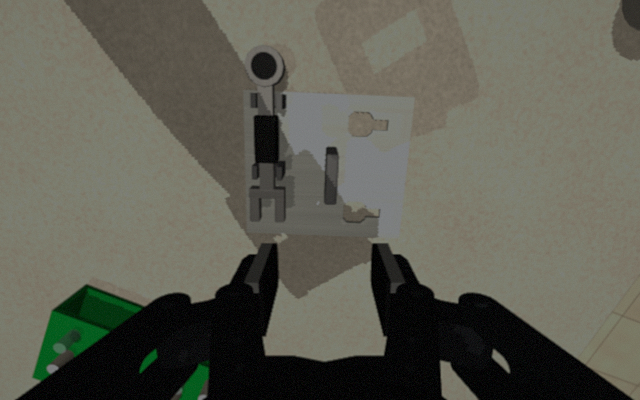

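```bash
cat > fitplate.py <<'E'
from h import *
T={'plate_grip':(0,0,0),'entries_mid':(.03,0,-.033),'cradle':(-.065,.035,.002)}
c=read_camera('wrist');obs=[]
for t in T:
    r=place_of(t,'wrist')
    if r and r[0]['p']>.5: obs.append((t,r[0]['location']))
B=[]
for t in('bar_center','fork_tip','socket_tip'):
    r=place_of(t,'wrist')
    if r: B.append((t,r[0]['location']))
# plate corners also by picture, manual optional
bo={'bar_center':0,'fork_tip':-.086,'socket_tip':.085}
def f(v,pr=False):
    Rz=R.from_euler('z',v[2]).as_matrix();o=[]
    for t,uv in obs:
        e=proj(c,Rz@np.array(T[t])+[v[0],v[1],.033])[0]-uv;o+=list(e)
        if pr: print(t,e.round(1))
    for t,uv in B:
        e=proj(c,Rz@np.array([-.065+v[3],.035+v[4]+bo[t],.002])+[v[0],v[1],.033])[0]-uv;o+=list(e)
        if pr: print(t,e.round(1))
    o+=[v[3]*500,v[4]*500]
    return o
v=least_squares(f,[.54,-.28,.379,0,0],loss='soft_l1').x; print('plate',v,np.degrees(v[2])); f(v,True)
Rz=R.from_euler('z',v[2]).as_matrix()
pts=proj(c,[Rz@np.array(q)+[v[0],v[1],.033] for q in [(-.095,.08,-.028),(.085,.08,-.028),(-.095,-.08,-.028),(.085,-.08,-.028),(0,.025,.023),(0,-.025,.023)]])
save(c,'fit',(200,0,460,260),3,pts)
delta([v[0],v[1],.19],toolR([0,0,-1],[np.cos(v[2]),np.sin(v[2]),0]))
E
python3 fitplate.py
```

```text
plate [ 5.42944926e-01 -2.80711049e-01  3.36235977e-01 -1.01906952e-03
 -1.99051562e-04] 19.264902420330287
plate_grip [2.  0.6]
entries_mid [-1.7  0.2]
cradle [-0.4 -0.7]
bar_center [2.6 0.7]
fork_tip [-0.1 -0.2]
socket_tip [-0.7 -0.4]
shift_cm(tool) [-0.24  0.67  5.83] rotvec_deg [0.   0.   2.44]
```

View pics/fit.png

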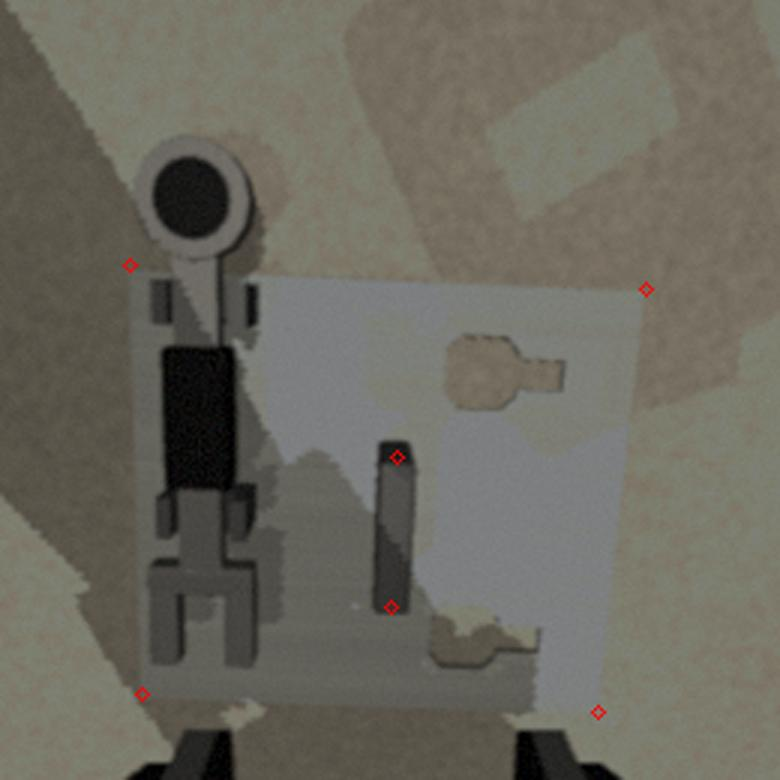

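```bash
python3 -m crank '[[0,-0.24,0.67,2,0,0,0],[0,0,0,4,0,0,2.4],[0,0,0,4,0,0,0],[0,0,0,4,0,0,0],[0,0,0,0,0,0,0]]'
python3 - <<'E'
from h import *
c=read_camera('wrist');save(c,'e_wrist')
v=[.54294,-.28071,.33624]
delta([v[0],v[1],.031],toolR([0,0,-1],[np.cos(v[2]),np.sin(v[2]),0]))
E
```

```text
time: 6.4
eef_pos: [0.539, -0.2779, 0.1014]
tcp_rot: [0.579, 0.816, 0.0, -0.007]
contact_force: [-0.1, -0.4, -1.2]
opening: 0.498
shift_cm(tool) [-0.24  0.16  7.42] rotvec_deg [-0.24 -0.36  0.05]
```

View pics/e_wrist.png

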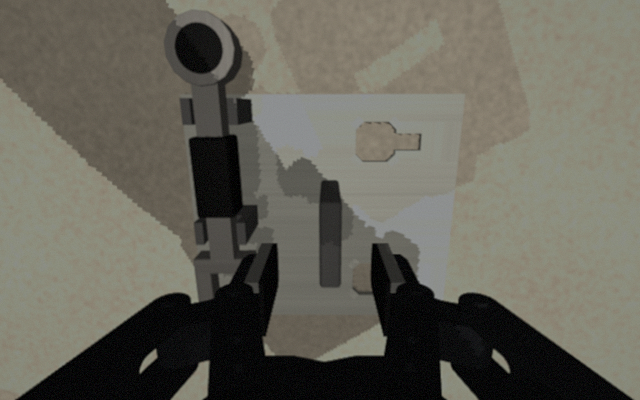

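```bash
python3 -m crank '[[0,0,0,0,0,0,0],[0,0,0,0,0,0,0]]'
python3 - <<'E'
from h import *
v=[.54294,-.28071,.33624]
delta([v[0],v[1],.031],toolR([0,0,-1],[np.cos(v[2]),np.sin(v[2]),0]))
E
```

```text
time: 6.65
eef_pos: [0.5447, -0.282, 0.1118]
tcp_rot: [0.578, 0.816, -0.0, 0.003]
contact_force: [0.3, -0.1, 0.0]
opening: 0.5
shift_cm(tool) [ 0.22 -0.15  8.08] rotvec_deg [0.19 0.28 0.05]
```

```bash
python3 -m crank '[[0,0,0,0,0,0,0],[0,0,0,0,0,0,0]]'
python3 - <<'E'
from h import *
v=[.54294,-.28071,.33624]
delta([v[0],v[1],.031],toolR([0,0,-1],[np.cos(v[2]),np.sin(v[2]),0]))
E
```

```text
time: 6.85
eef_pos: [0.5437, -0.2813, 0.1102]
tcp_rot: [0.578, 0.816, -0.0, 0.002]
contact_force: [-0.3, -0.3, -0.6]
opening: 0.502
shift_cm(tool) [ 0.11 -0.07  7.92] rotvec_deg [0.1  0.15 0.05]
```

```bash
python3 -m crank '[[0,0,0,2.6,0,0,0],[0,0,0,2.2,0,0,0],[0,0,0,1.6,0,0,0],[0,0,0,1.0,0,0,0],[0,0,0,0.3,0,0,0]]';python3 -m crank '[[0,0,0,0,0,0,0],[0,0,0,0,0,0,0],[0,0,0,0,0,0,0],[0,0,0,0,0,0,0]]'
python3 - <<'E'
from h import *
v=[.54294,-.28071,.33624]
delta([v[0],v[1],.031],toolR([0,0,-1],[np.cos(v[2]),np.sin(v[2]),0]))
E
```

```text
time: 7.35
eef_pos: [0.5425, -0.2804, 0.0303]
tcp_rot: [0.578, 0.816, 0.0, -0.001]
contact_force: [0.9, -0.3, 0.4]
opening: 0.5
time: 7.75
eef_pos: [0.5434, -0.2811, 0.0322]
tcp_rot: [0.578, 0.816, -0.0, 0.001]
contact_force: [-0.1, 1.1, -0.9]
opening: 0.502
shift_cm(tool) [ 0.05 -0.03  0.12] rotvec_deg [0.05 0.07 0.05]
```

Close the gripper.

```bash
python3 -m crank '[[1,0,0,0,0,0,0],[1,0,0,0,0,0,0],[1,0,0,0,0,0,0],[1,0,0,0,0,0,0],[1,0,0,0,0,0,0]]' 110
python3 -m crank '[[1,0,0,0,0,0,0],[1,0,0,0,0,0,0]]'
python3 - <<'E'
from h import *
c=read_camera('wrist');save(c,'f_wrist')
E
```

```text
time: 8.25
eef_pos: [0.543, -0.2809, 0.0317]
tcp_rot: [0.578, 0.816, -0.0, 0.0]
contact_force: [-1.5, -0.2, 4.7]
opening: 0.127
time: 8.45
eef_pos: [0.543, -0.2809, 0.0318]
tcp_rot: [0.578, 0.816, -0.0, 0.0]
contact_force: [-3.2, -0.1, 5.0]
opening: 0.127
```

View pics/f_wrist.png

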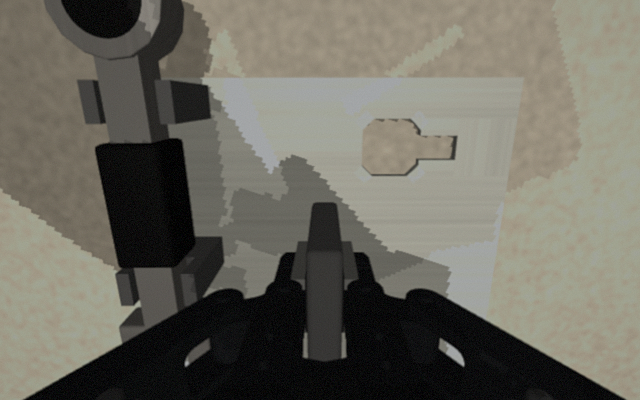

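```bash
cat >> h.py <<'E'
def plan(p1,R1,n,p0=None,R0=None,g=1):
    a,b=tcp(); p0=a if p0 is None else p0; R0=b if R0 is None else R0
    rv=R.from_matrix(R0.T@R1).as_rotvec()
    s=np.linspace(0,1,n+1); s=s*s*(3-2*s)
    Ps=[p0+(np.array(p1)-p0)*x for x in s]; Rs=[R0@R.from_rotvec(rv*x).as_matrix() for x in s]
    rows=[]
    for i in range(n):
        # accumulate rounding
        sh=(Rs[i].T@(Ps[i+1]-Ps[i])*100).round(2); w=np.degrees(R.from_matrix(Rs[i].T@Rs[i+1]).as_rotvec()).round(1)
        rows.append([g,*sh.tolist(),*w.tolist()])
    for i in range(0,n,5): print(str(rows[i:i+5]).replace(' ',''))
E
python3 -m crank '[[1,0,0,-0.5,0,0,0],[1,0,0,-1.5,0,0,0],[1,0,0,-2.5,0,0,0],[1,0,0,-3,0,0,0],[1,0,0,-3,0,0,0]]'
python3 -m crank '[[1,0,0,-3,0,0,0],[1,0,0,-3,0,0,0],[1,0,0,-3,0,0,0],[1,0,0,-2,0,0,0],[1,0,0,-1,0,0,0]]'
python3 -m crank '[[1,0,0,0,0,0,0],[1,0,0,0,0,0,0],[1,0,0,0,0,0,0]]'
python3 - <<'E'
from h import *
c=read_camera('wrist');save(c,'g_wrist')
Rp=panelR(-.092)
plan([.47,.03,.36],toolR(-Rp[:,2],Rp[:,0]),15)
E
```

```text
time: 9.0
eef_pos: [0.5421, -0.2799, 0.1362]
tcp_rot: [0.578, 0.816, 0.0, -0.001]
contact_force: [2.9, 0.9, -6.9]
opening: 0.129
time: 9.5
eef_pos: [0.5433, -0.2807, 0.2586]
tcp_rot: [0.578, 0.816, 0.0, 0.002]
contact_force: [4.0, 5.3, -2.4]
opening: 0.126
time: 9.8
eef_pos: [0.542, -0.2799, 0.2537]
tcp_rot: [0.579, 0.816, 0.0, -0.002]
contact_force: [0.4, 0.8, -3.2]
opening: 0.122
[[1,0.4,0.04,-0.13,-0.4,-0.1,0.3],[1,1.14,0.12,-0.38,-1.2,-0.3,0.9],[1,1.76,0.17,-0.59,-1.9,-0.4,1.3],[1,2.26,0.19,-0.77,-2.5,-0.5,1.7],[1,2.65,0.19,-0.92,-2.9,-0.6,2.0]]
[[1,2.93,0.16,-1.04,-3.2,-0.7,2.2],[1,3.09,0.11,-1.13,-3.4,-0.8,2.3],[1,3.13,0.05,-1.19,-3.5,-0.8,2.4],[1,3.06,-0.0,-1.21,-3.4,-0.8,2.3],[1,2.88,-0.05,-1.18,-3.2,-0.7,2.2]]
[[1,2.59,-0.08,-1.1,-2.9,-0.6,2.0],[1,2.19,-0.1,-0.97,-2.5,-0.5,1.7],[1,1.69,-0.1,-0.77,-1.9,-0.4,1.3],[1,1.09,-0.07,-0.51,-1.2,-0.3,0.9],[1,0.39,-0.03,-0.18,-0.4,-0.1,0.3]]
```

View pics/g_wrist.png

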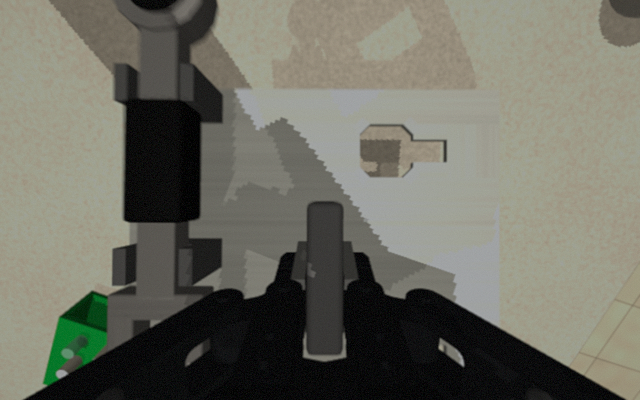

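```bash
python3 -m crank '[[1,0.4,0.04,-0.13,-0.4,-0.1,0.3],[1,1.14,0.12,-0.38,-1.2,-0.3,0.9],[1,1.76,0.17,-0.59,-1.9,-0.4,1.3],[1,2.26,0.19,-0.77,-2.5,-0.5,1.7],[1,2.65,0.19,-0.92,-2.9,-0.6,2.0]]' 120
python3 -m crank '[[1,2.93,0.16,-1.04,-3.2,-0.7,2.2],[1,3.09,0.11,-1.13,-3.4,-0.8,2.3],[1,3.13,0.05,-1.19,-3.5,-0.8,2.4],[1,3.06,0,-1.21,-3.4,-0.8,2.3],[1,2.88,-0.05,-1.18,-3.2,-0.7,2.2]]'
python3 -m crank '[[1,2.59,-0.08,-1.1,-2.9,-0.6,2.0],[1,2.19,-0.1,-0.97,-2.5,-0.5,1.7],[1,1.69,-0.1,-0.77,-1.9,-0.4,1.3],[1,1.09,-0.07,-0.51,-1.2,-0.3,0.9],[1,0.39,-0.03,-0.18,-0.4,-0.1,0.3]]'
python3 -m crank '[[1,0,0,0,0,0,0],[1,0,0,0,0,0,0],[1,0,0,0,0,0,0]]'
python3 - <<'E'
from h import *
c=read_camera('wrist');save(c,'h_wrist')
for t in ['panel','screws_mid','plate_grip','entries_mid','cradle','bar_center','socket_tip']:
    r=place_of(t,'wrist'); print(t,[(round(x['p'],2),x['location']) for x in r[:2]])
E
```

```text
time: 10.35
eef_pos: [0.5235, -0.1991, 0.2836]
tcp_rot: [0.621, 0.78, 0.054, 0.059]
contact_force: [-0.2, -0.6, -5.2]
opening: 0.122
time: 10.85
eef_pos: [0.4875, -0.049, 0.3343]
tcp_rot: [0.681, 0.697, 0.152, 0.168]
contact_force: [-7.6, 7.3, -9.1]
opening: 0.12
time: 11.35
eef_pos: [0.4687, 0.0314, 0.3612]
tcp_rot: [0.704, 0.644, 0.202, 0.222]
contact_force: [2.9, -15.4, -5.3]
opening: 0.122
time: 11.65
eef_pos: [0.4704, 0.0289, 0.361]
tcp_rot: [0.705, 0.643, 0.202, 0.223]
contact_force: [1.3, -4.3, -5.3]
opening: 0.126
panel [(0.17, [384.4, 264.9])]
screws_mid []
plate_grip [(0.73, [323.6, 254.2])]
entries_mid [(0.94, [383.3, 268.9])]
cradle [(0.65, [322.6, 256.2])]
bar_center [(0.94, [167.1, 163.4]), (0.45, [384.5, 267.2])]
socket_tip [(0.65, [197.0, 17.9])]
```

View pics/h_wrist.png

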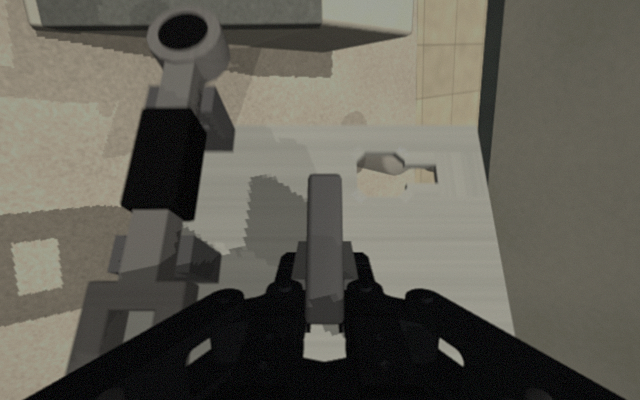

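```bash
cat > tilt.py <<'E'
from h import *
import sys
def tilt(c,obs,dx=0.,ty=None):
    p,Rt=tcp()
    Rpl0=np.c_[Rt[:,1],Rt[:,0],-Rt[:,2]]
    def pt(v,q):  # v: alpha about plate x (tool y), dy along tool x, dz
        return p+Rpl0@(R.from_euler('x',v[0]).as_matrix()@np.array(q)+[0,v[1],v[2]])
    def f(v):
        o=[]
        for q,uv in obs: o+=list(proj(c,pt(v,q))[0]-uv)
        return o+[(v[1])*500,(v[2]-.001)*500]
    v=least_squares(f,[0,0,.001]).x
    print('alpha deg',np.degrees(v[0]),v[1:],np.array(f(v)).round(1)); return v,pt
E
python3 - <<'E'
from tilt import *
c=read_camera('wrist')
v,pt=tilt(c,[((.085,.08,-.028),(478,127)),((0,.025,.023),(324,178)),((-.0,.08,-.028),(320,126)),((.03,.05+.013,-.028),(378,152))])
save(c,'i',None,1,proj(c,[pt(v,q) for q in [(.085,.08,-.028),(.085,0,-.028),(0,.08,-.028),(.006,.025,.023),(-.006,.025,.023),(.006,-.025,.023),(.03,.063,-.028),(.03,.037,-.028),(.017,.05,-.028)]]))
E
```

```text
alpha deg -36.9406440026613 [0.00963539 0.00509134] [-2.4 -1.4 -2.2  1.1  2.6 -0.1  0.3  0.9  4.8  2. ]
```

View pics/i.png

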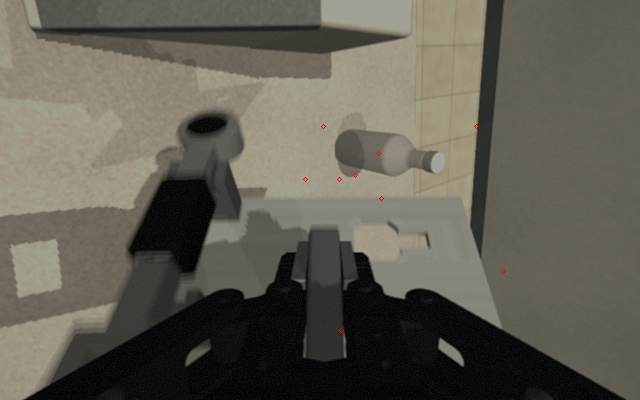

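```bash
python3 - <<'E'
from h import *
y=-.092
plan([.52,-.17,.20],toolR([0,0,-1],[np.cos(y),np.sin(y),0]),14)
E
```

```text
[[1,-0.28,-0.05,0.25,0.5,0.0,0.0],[1,-0.79,-0.15,0.7,1.4,0.0,0.0],[1,-1.21,-0.2,1.08,2.2,0.0,0.0],[1,-1.55,-0.2,1.39,2.8,0.0,0.0],[1,-1.81,-0.15,1.63,3.3,0.0,0.0]]
[[1,-1.98,-0.07,1.79,3.6,0.0,0.0],[1,-2.06,0.05,1.87,3.7,0.0,0.0],[1,-2.06,0.17,1.86,3.7,0.0,0.0],[1,-1.98,0.28,1.77,3.6,0.0,0.0],[1,-1.81,0.35,1.6,3.3,0.0,0.0]]
[[1,-1.55,0.38,1.35,2.8,0.0,0.0],[1,-1.22,0.35,1.04,2.2,0.0,0.0],[1,-0.79,0.25,0.67,1.4,0.0,0.0],[1,-0.28,0.1,0.24,0.5,0.0,0.0]]
```

```bash
python3 -m crank '[[1,-0.28,-0.05,0.25,0.5,0,0],[1,-0.79,-0.15,0.7,1.4,0,0],[1,-1.21,-0.2,1.08,2.2,0,0],[1,-1.55,-0.2,1.39,2.8,0,0],[1,-1.81,-0.15,1.63,3.3,0,0]]' 120
python3 -m crank '[[1,-1.98,-0.07,1.79,3.6,0,0],[1,-2.06,0.05,1.87,3.7,0,0],[1,-2.06,0.17,1.86,3.7,0,0],[1,-1.98,0.28,1.77,3.6,0,0],[1,-1.81,0.35,1.6,3.3,0,0]]'
python3 -m crank '[[1,-1.55,0.38,1.35,2.8,0,0],[1,-1.22,0.35,1.04,2.2,0,0],[1,-0.79,0.25,0.67,1.4,0,0],[1,-0.28,0.1,0.24,0.5,0,0],[1,0,0,0,0,0,0]]'
python3 - <<'E'
from h import *
c=read_camera('wrist');save(c,'j_wrist'); c=read_camera('scene');save(c,'j_scene',(180,100,440,300),3)
c=read_camera('wrist');save(c,'j2_wrist')
E
```

```text
time: 12.6
eef_pos: [0.4854, -0.0294, 0.3144]
tcp_rot: [0.721, 0.658, 0.144, 0.159]
contact_force: [2.1, 3.0, -9.6]
opening: 0.124
time: 13.1
eef_pos: [0.5112, -0.1322, 0.231]
tcp_rot: [0.738, 0.672, 0.04, 0.045]
contact_force: [-4.4, 4.3, -0.0]
opening: 0.125
time: 13.6
eef_pos: [0.5205, -0.1701, 0.1997]
tcp_rot: [0.739, 0.674, 0.0, 0.001]
contact_force: [0.7, -0.1, -4.7]
opening: 0.122
```

View pics/j_wrist.png

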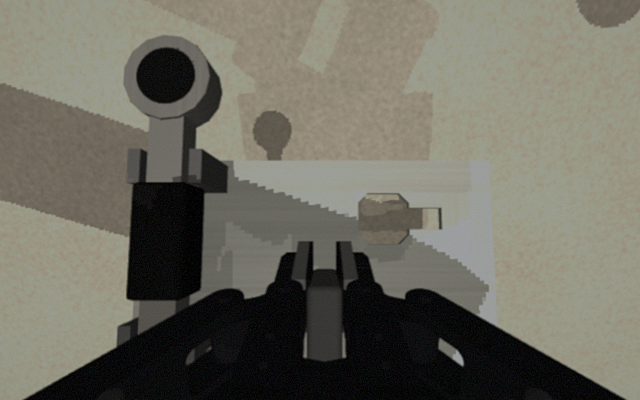

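View pics/j_scene.png

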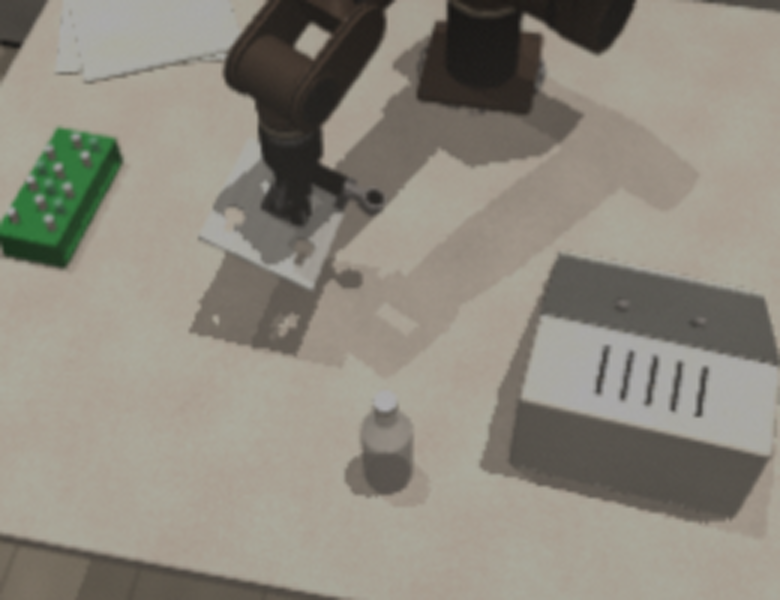

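View pics/j2_wrist.png

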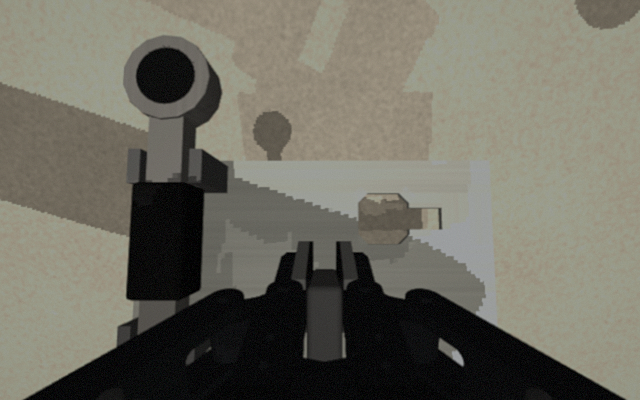

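```bash
cat > fit2.py <<'E'
from h import *
def fit2(c,p,Rt,obs,x0=(0,0,0,.001,0,0),w=(20,400,400,400,20,20)):
    Rpl0=np.c_[Rt[:,1],Rt[:,0],-Rt[:,2]]
    def pt(v,q): return p+Rpl0@(R.from_rotvec([v[0],v[4],v[5]]).as_matrix()@np.array(q)+v[1:4])
    def f(v):
        o=[]
        for q,uv in obs: o+=list(proj(c,pt(v,q))[0]-uv)
        return o+list((np.array(v)-[0,0,0,.001,0,0])*np.array(w))
    v=least_squares(f,x0).x
    print('alpha,b,g deg',np.degrees(v[[0,4,5]]).round(2),'shift',v[1:4].round(4),np.array(f(v)).round(1)[:2*len(obs)]); return v,pt
E
python3 - <<'E'
from fit2 import *
c=read_camera('wrist');save(c,'k')
p,Rt=tcp();print(p)
v,pt=fit2(c,p,Rt,[((.085,.08,-.028),(490,161)),((.006,.025,.023),(343,272)),((-.006,.025,.023),(307,272)),((.03,.05,-.028),(384,219)),((.085,.0,-.028),(493,268))],w=(2,400,30,30,200,200))
save(c,'k2',None,1,proj(c,[pt(v,q) for q in [(.085,.08,-.028),(.085,0,-.028),(0,.08,-.028),(.006,.025,.023),(-.006,.025,.023),(.006,-.025,.023),(.03,.063,-.028),(.03,.037,-.028),(.017,.05,-.028)]]))
E
```

```text
[ 0.52037103 -0.16931473  0.20089609]
alpha,b,g deg [-12.91  -1.96   1.18] shift [ 0.005  -0.0303 -0.0196] [ -6.6 -11.4   2.3   1.3  10.2   1.5   0.5 -14.4 -11.1  22.4]
```

View pics/k2.png

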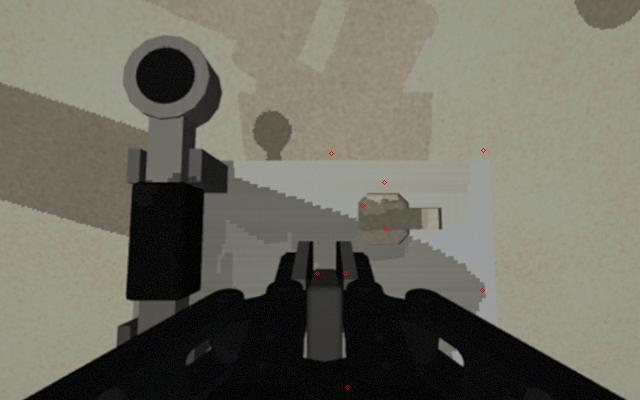

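```bash
python3 - <<'E'
from fit2 import *
c=read_camera('wrist')
p,Rt=tcp();print(p)
obs=[((.085,.08,-.028),(490,161)),((.03,.063,-.028),(384,193.5)),((.03,.037,-.028),(384,244)),((.017,.05,-.028),(358,219)),((.006,.025,.023),(343,287)),((-.006,.025,.023),(307,287))]
v,pt=fit2(c,p,Rt,obs,w=(2,400,30,30,200,200))
save(c,'k2',(180,100,560,400),2,proj(c,[pt(v,q) for q in [(.085,.08,-.028),(.085,0,-.028),(0,.08,-.028),(.006,.025,.023),(-.006,.025,.023),(.006,-.025,.023),(.03,.063,-.028),(.03,.037,-.028),(.017,.05,-.028)]]))
v,pt=fit2(c,p,Rt,obs,w=(2,400,400,400,200,200))
E
```

```text
[ 0.52031974 -0.1692922   0.20088597]
alpha,b,g deg [-2.118e+01  2.000e-02 -8.000e-02] shift [ 0.001  -0.0242  0.0094] [ 0.1 -0.4 -0.5 -0.1  0.2  0.7  0.2 -0.1 -0.9 -0.   0.8 -0. ]
alpha,b,g deg [-21.42   0.1   -0.13] shift [ 0.0009 -0.0237  0.0102] [ 0.4 -0.6 -0.5 -0.4  0.2  0.7  0.2 -0.3 -0.9 -0.5  0.6 -0.5]
```

View pics/k2.png

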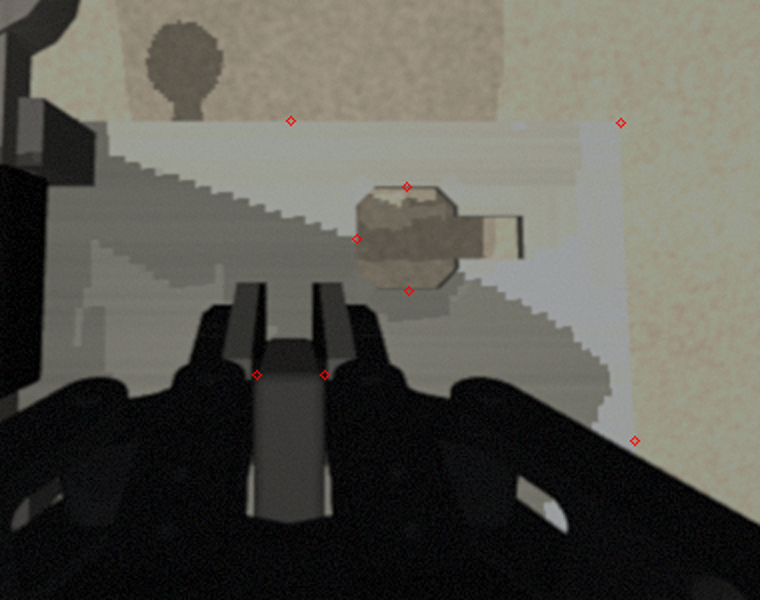

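```bash
python3 -m crank '[[1,0,0,0,0,2,0],[1,0,0,0,0,4.5,0],[1,0,0,0,0,5,0],[1,0,0,0,0,5,0],[1,0,0,0,0,3,0]]'
python3 -m crank '[[1,0,0,0,0,1.5,0],[1,0,0,0,0,0,0],[1,0,0,0,0,0,0]]'
python3 - <<'E'
from fit2 import *
c=read_camera('wrist');save(c,'l')
p,Rt=tcp()
Rpl0=np.c_[Rt[:,1],Rt[:,0],-Rt[:,2]]
v=[np.radians(-21.2),.001,-.0242,.0094]
Rp=Rpl0@R.from_euler('x',v[0]).as_matrix(); print(Rp.round(3)); g=p+Rpl0@v[1:4]
for q in [(.085,.08,-.033),(.085,-.08,-.033),(-.095,.08,-.033),(-.095,-.08,-.033)]: print((g+Rp@q).round(4))
print('g',g,p, proj(c,g+Rp@[.085,.08,-.028]), 'tip',p+Rt[:,2]*.017)
E
```

```text
time: 14.35
eef_pos: [0.5203, -0.1703, 0.2008]
tcp_rot: [0.728, 0.664, 0.126, -0.113]
contact_force: [-0.1, -0.3, -3.6]
opening: 0.122
time: 14.65
eef_pos: [0.5203, -0.1696, 0.2003]
tcp_rot: [0.726, 0.663, 0.134, -0.121]
contact_force: [0.4, 0.6, -6.2]
opening: 0.123
[[ 0.996  0.091 -0.001]
 [-0.091  0.996  0.006]
 [ 0.002 -0.006  1.   ]]
[ 0.6109 -0.1237  0.1672]
[ 0.5963 -0.283   0.1682]
[ 0.4317 -0.1073  0.1669]
[ 0.4171 -0.2666  0.1679]
g [ 0.51893168 -0.19539393  0.20056356] [ 0.52030692 -0.16945017  0.20038902] [[489.64314765 160.3084945 ]] tip [ 0.52088748 -0.16342836  0.18450189]
```

View pics/l.png

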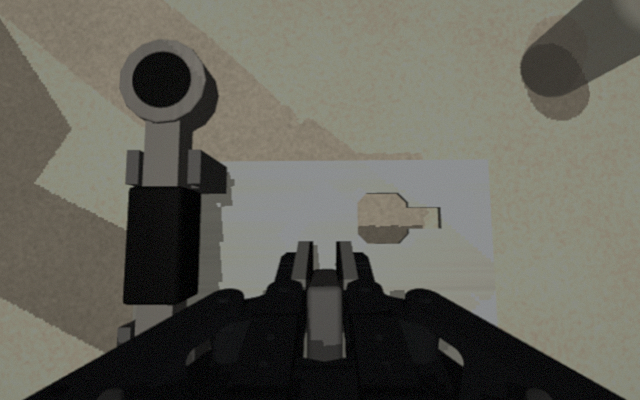

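```bash
python3 -m crank '[[1,-0.3,0,0.8,0,0,0],[1,-0.6,0,1.6,0,0,0],[1,-0.8,0,2.1,0,0,0],[1,-0.8,0,2.1,0,0,0],[1,-0.8,0,2.1,0,0,0]]'
python3 -m crank '[[1,-0.8,0,2.1,0,0,0],[1,-0.8,0,2.1,0,0,0],[1,-0.5,0,1.3,0,0,0],[1,-0.2,0,0.6,0,0,0],[1,0,0,0,0,0,0]]'
python3 -m crank '[[1,0,0,0,0,0,0],[1,0,0,0,0,0,0]]'
python3 - <<'E'
from fit2 import *
c=read_camera('wrist');save(c,'m')
print(tcp()[0],get_state()['contact_force'])
E
```

```text
time: 15.2
eef_pos: [0.5204, -0.1691, 0.1059]
tcp_rot: [0.726, 0.663, 0.134, -0.122]
contact_force: [0.2, 0.0, -6.5]
opening: 0.121
time: 15.7
eef_pos: [0.5202, -0.1688, 0.0412]
tcp_rot: [0.727, 0.663, 0.134, -0.123]
contact_force: [0.3, -0.3, -6.4]
opening: 0.124
time: 15.9
eef_pos: [0.5214, -0.1698, 0.0432]
tcp_rot: [0.727, 0.663, 0.135, -0.121]
contact_force: [0.9, -0.8, -6.0]
opening: 0.119
[ 0.52128481 -0.169756    0.04311746] [-0.60512511 -0.2510925  -7.18508366]
```

View pics/m.png

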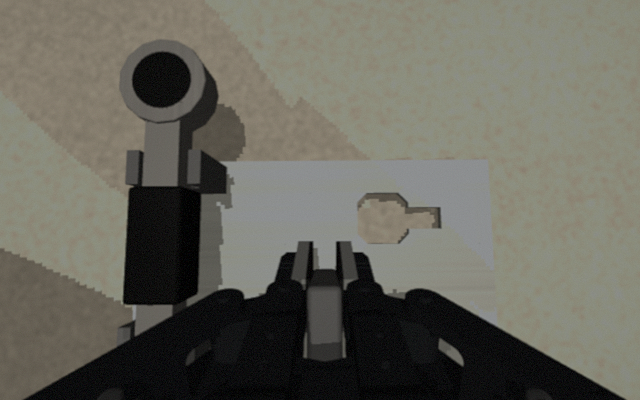

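```bash
python3 -m crank '[[1,-0.2,0,0.5,0,0,0],[1,-0.16,0,0.4,0,0,0],[1,0,0,0,0,0,0],[0,0,0,0,0,0,0],[0,0,0,0,0,0,0]]'
python3 -m crank '[[0,0,0,0,0,0,0],[0,0.4,0,-1,0,0,0],[0,0.8,0,-2.1,0,-2,0],[0,0.9,0,-2.8,0,-5,0],[0,0.7,0,-2.8,0,-5,0]]'
python3 -m crank '[[0,0.3,0,-1.5,0,-5,0],[0,0,0,0,0,-4.2,0],[0,0,0,0,0,0,0],[0,0,0,0,0,0,0]]'
cat > fitp3.py <<'E'
from fitplate import *
E
sed -i 's/least_squares(f,\[.54,-.28,.379,0,0\]/least_squares(f,[.52,-.195,-.092,0,0]/; s/(200,0,460,260),3/(120,0,520,300),2/' fitplate.py
python3 fitplate.py; python3 -c "
from h import *
print(get_state()['time'],tcp())"
```

```text
time: 16.45
eef_pos: [0.5211, -0.1697, 0.0328]
tcp_rot: [0.727, 0.663, 0.135, -0.121]
contact_force: [0.8, -0.1, 0.6]
opening: 0.455
time: 16.95
eef_pos: [0.5203, -0.1702, 0.1253]
tcp_rot: [0.737, 0.671, 0.057, -0.051]
contact_force: [0.4, -0.2, 0.3]
opening: 0.498
time: 17.35
eef_pos: [0.5202, -0.1686, 0.1392]
tcp_rot: [0.739, 0.674, -0.001, 0.002]
contact_force: [-0.4, -0.2, 0.9]
opening: 0.503
plate [ 0.51857828 -0.19301148 -0.09345878 -0.00150729  0.00173185] -5.35479341508501
plate_grip [-0.9  0.4]
entries_mid [ 0.6 -1.1]
bar_center [1.6 3.6]
fork_tip [-0.6  0.2]
socket_tip [-0.2 -1.1]
shift_cm(tool) [-2.38  0.07 -5.14] rotvec_deg [0.02 0.24 0.03]
17.7 (array([ 0.52010546, -0.16943495,  0.13849886]), array([[ 9.28863035e-02,  9.95676722e-01, -1.42197730e-05],
       [ 9.95667559e-01, -9.28855100e-02, -4.28881873e-03],
       [-4.27159778e-03,  3.84214351e-04, -9.99990803e-01]]))
```

View pics/fit.png

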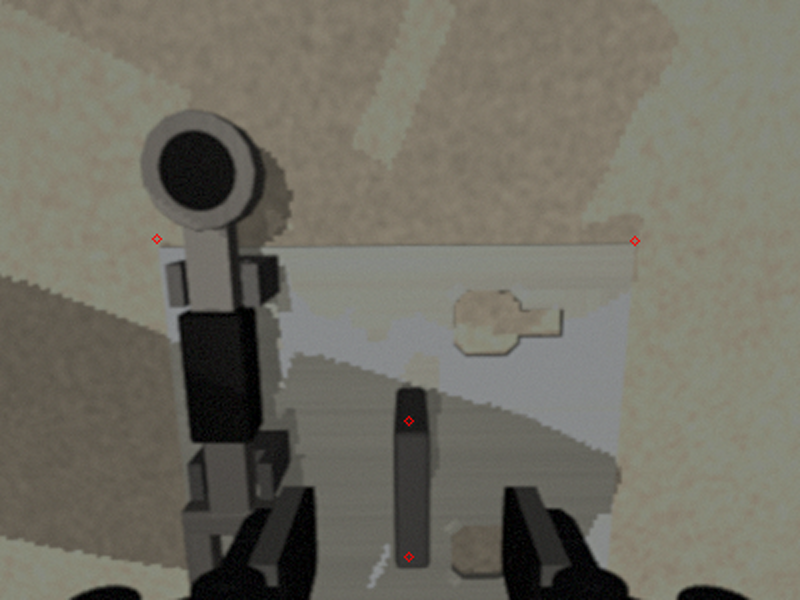

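```bash
python3 - <<'E'
from h import *
c=read_camera('wrist')
obs=[((.085,.08,-.028),(438,122.5)),((-.095,.08,-.028),(200.5,123.5)),((.006,.025,.023),(334.5,216)),((-.006,.025,.023),(317.5,216)),((.03,.063,-.028),(364,145.5)),((.03,.037,-.028),(364,177.5)),((.017,.05,-.028),(347,161)),((.006,-.025,.023),(334.5,283)),]
def f(v):
    Rz=R.from_euler('z',v[2]).as_matrix()
    return np.concatenate([proj(c,Rz@np.array(q)+[v[0],v[1],.033])[0]-uv for q,uv in obs])
v=least_squares(f,[.518,-.193,-.093],loss='soft_l1').x;print(v,f(v).round(1))
Rz=R.from_euler('z',v[2]).as_matrix();t=Rz@[0,.008,0]+[v[0],v[1],.031]
print(t);delta(t,toolR([0,0,-1],[np.cos(v[2]),np.sin(v[2]),0]))
E
```

```text
[ 0.51960451 -0.19683652 -0.08848591] [ 0.2  0.2 -1.1  0.4  0.6 -1.4 -0.7 -1.3  0.5  0.3 -0.5  1.3  0.3  1.6
  0.3 -0.7]
[ 0.52031147 -0.18886782  0.031     ]
shift_cm(tool) [-1.89  0.19 10.77] rotvec_deg [ 0.03  0.25 -0.25]
```

```bash
python3 -m crank '[[0,-0.7,0.1,0.8,0,0,-0.2],[0,-0.7,0.1,1.8,0,0.2,0],[0,-0.3,0,2.4,0,0,0],[0,0,0,2.4,0,0,0],[0,0,0,1.8,0,0,0]]'
python3 -m crank '[[0,0,0,1.1,0,0,0],[0,0,0,0.4,0,0,0],[0,0,0,0,0,0,0],[0,0,0,0,0,0,0]]'
python3 - <<'E'
from h import *
delta([ 0.5205,-0.1868,.031],toolR([0,0,-1],[np.cos(-.0885),np.sin(-.0885),0]))
E
```

```text
time: 18.25
eef_pos: [0.52, -0.1866, 0.0448]
tcp_rot: [0.738, 0.675, -0.0, -0.0]
contact_force: [-0.0, -0.9, 0.2]
opening: 0.497
time: 18.65
eef_pos: [0.5216, -0.1868, 0.0329]
tcp_rot: [0.738, 0.675, 0.0, 0.002]
contact_force: [-0.3, -0.2, -0.1]
opening: 0.498
shift_cm(tool) [-0.   -0.11  0.19] rotvec_deg [ 0.16  0.12 -0.  ]
```

```bash
python3 -m crank '[[1,0,0,0.1,0,0,0],[1,0,0,0,0,0,0],[1,0,0,0,0,0,0],[1,0,0,0,0,0,0],[1,0,0,0,0,0,0]]' 120
python3 -m crank '[[1,0,0,0,0,0,0],[1,0,0,-0.2,0,0,0],[1,0,0,-0.5,0,0,0],[1,0,0,-0.8,0,0,0],[1,0,0,-1.1,0,0,0]]'
python3 -m crank '[[1,0,0,-1.4,0,0,0],[1,0,0,-1.6,0,0,0],[1,0,0,-1.6,0,0,0],[1,0,0,-1.6,0,0,0],[1,0,0,-1.6,0,0,0]]'
python3 -m crank '[[1,0,0,-1.4,0,0,0],[1,0,0,-1.1,0,0,0],[1,0,0,-0.7,0,0,0],[1,0,0,-0.4,0,0,0],[1,0,0,0,0,0,0]]'
python3 - <<'E'
from h import *
c=read_camera('wrist');save(c,'n')
E
```

```text
time: 19.15
eef_pos: [0.521, -0.1866, 0.032]
tcp_rot: [0.738, 0.675, -0.0, 0.001]
contact_force: [-2.7, 1.4, 4.4]
opening: 0.126
time: 19.65
eef_pos: [0.5199, -0.1858, 0.0564]
tcp_rot: [0.738, 0.675, -0.0, -0.0]
contact_force: [0.1, 0.3, -6.2]
opening: 0.124
time: 20.15
eef_pos: [0.5209, -0.1863, 0.1369]
tcp_rot: [0.738, 0.675, 0.0, 0.002]
contact_force: [-1.1, -4.5, -9.4]
opening: 0.121
time: 20.65
eef_pos: [0.5208, -0.1862, 0.1714]
tcp_rot: [0.738, 0.675, 0.0, 0.001]
contact_force: [0.2, 0.7, -6.4]
opening: 0.127
```

View pics/n.png

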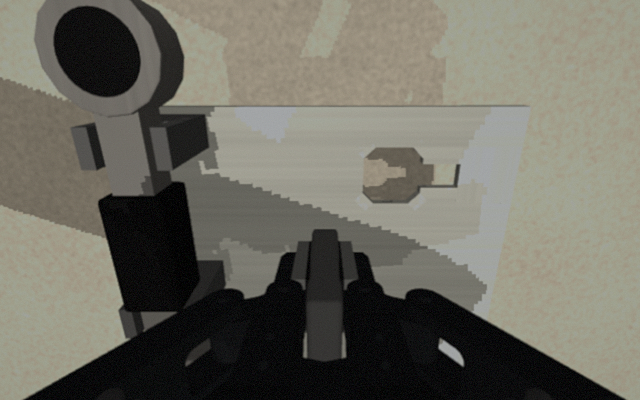

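```bash
python3 - <<'E'
from fit2 import *
c=read_camera('wrist');save(c,'n2')
p,Rt=tcp();print(p)
obs=[((.085,.08,-.028),(529,105)),((.03,.063,-.028),(391.5,147)),((.03,.037,-.028),(391.5,203)),((.017,.05,-.028),(362.5,175)),((-.006,.025,.023),(306,280)),((.006,.025,.023),(343,280))]
v,pt=fit2(c,p,Rt,obs,w=(2,400,30,30,200,200))
print(v[0])
Rp=panelR(-.092)
plan([.46,.03,.33],toolR(-Rp[:,2],Rp[:,0]),25)
E
```

```text
[ 0.52032963 -0.18599499  0.17025811]
alpha,b,g deg [-3.42 -0.17 -0.13] shift [ 0.0009 -0.0099  0.0119] [-2.  -0.3  2.5 -1.6 -0.4  0.8  0.6  0.1 -1.1  0.3  0.6  0.4]
-0.05969544089159905
[[1,0.1,-0.04,-0.07,-0.2,-0.0,0.0],[1,0.28,-0.11,-0.22,-0.5,-0.0,0.0],[1,0.45,-0.17,-0.35,-0.8,-0.0,0.0],[1,0.61,-0.22,-0.47,-1.0,-0.0,0.0],[1,0.74,-0.26,-0.58,-1.2,-0.0,0.0]]
[[1,0.86,-0.28,-0.68,-1.4,-0.0,0.0],[1,0.97,-0.3,-0.77,-1.6,-0.0,0.0],[1,1.06,-0.3,-0.85,-1.8,-0.0,0.0],[1,1.13,-0.3,-0.91,-1.9,-0.0,0.0],[1,1.18,-0.28,-0.97,-2.0,-0.0,0.0]]
[[1,1.22,-0.25,-1.01,-2.0,-0.0,0.0],[1,1.25,-0.22,-1.04,-2.1,-0.0,0.0],[1,1.26,-0.19,-1.05,-2.1,-0.0,0.0],[1,1.25,-0.15,-1.05,-2.1,-0.0,0.0],[1,1.22,-0.11,-1.04,-2.0,-0.0,0.0]]
[[1,1.18,-0.07,-1.01,-2.0,-0.0,0.0],[1,1.13,-0.03,-0.96,-1.9,-0.0,0.0],[1,1.06,0.0,-0.9,-1.8,-0.0,0.0],[1,0.97,0.03,-0.82,-1.6,-0.0,0.0],[1,0.86,0.04,-0.73,-1.4,-0.0,0.0]]
[[1,0.74,0.05,-0.63,-1.2,-0.0,0.0],[1,0.6,0.05,-0.51,-1.0,-0.0,0.0],[1,0.45,0.05,-0.38,-0.8,-0.0,0.0],[1,0.28,0.03,-0.24,-0.5,-0.0,0.0],[1,0.1,0.01,-0.08,-0.2,-0.0,0.0]]
```

```bash
python3 - <<'E'
from fit2 import *
c=read_camera('wrist')
p,Rt=tcp()
obs=[((.085,.08,-.028),(521,78)),((.03,.063,-.028),(391,118.5)),((.03,.037,-.028),(391,175)),((.017,.05,-.028),(362.5,147)),((-.006,.025,.023),(306,250)),((.006,.025,.023),(343,250))]
for w in[(2,400,30,30,200,200),(2000,400,30,30,200,200)]:v,pt=fit2(c,p,Rt,obs,w=w)
E
```

```text
alpha,b,g deg [3.24 0.01 0.16] shift [ 0.0011 -0.0026 -0.0037] [ 1.7 -0.2  0.6  0.4 -2.9  0.1 -1.   0.9  1.5 -0.4 -0.5 -0.5]
alpha,b,g deg [0.   0.33 0.33] shift [ 0.001  -0.0012  0.0028] [ 2.2 -0.8  0.6  0.8 -2.3  2.2 -1.2  2.1  0.2 -1.4  0.1 -1.7]
```

```bash
python3 - <<'E'
from fit2 import *
c=read_camera('wrist')
p,Rt=tcp()
obs=[((.085,.08,-.028),(528,105)),((.03,.063,-.028),(391.5,147)),((.03,.037,-.028),(391.5,203)),((.017,.05,-.028),(362.5,175)),((-.006,.025,.023),(306,280)),((.006,.025,.023),(343,280))]
v,pt=fit2(c,p,Rt,obs,w=(2,400,30,3000,200,200))
v,pt=fit2(c,p,Rt,obs,w=(3000,400,30,3000,200,200))
E
```

```text
alpha,b,g deg [ 1.34 -0.77 -0.13] shift [ 0.0013 -0.013   0.0013] [-3.   1.3  2.1 -1.4 -1.5 -2.1  0.9 -1.2  1.3  0.9 -0.2  1.2]
alpha,b,g deg [ 0.   -1.02  0.11] shift [ 0.0015 -0.013   0.0018] [-4.2  1.9  2.  -0.5 -1.1 -1.2  1.2 -0.2  1.5 -0.6  0.1 -0.3]
```

```bash
python3 -m crank '[[1,0.1,-0.04,-0.07,-0.2,0,0],[1,0.28,-0.11,-0.22,-0.5,0,0],[1,0.45,-0.17,-0.35,-0.8,0,0],[1,0.61,-0.22,-0.47,-1.0,0,0],[1,0.74,-0.26,-0.58,-1.2,0,0]]'
python3 -m crank '[[1,0.86,-0.28,-0.68,-1.4,0,0],[1,0.97,-0.3,-0.77,-1.6,0,0],[1,1.06,-0.3,-0.85,-1.8,0,0],[1,1.13,-0.3,-0.91,-1.9,0,0],[1,1.18,-0.28,-0.97,-2.0,0,0]]'
python3 -m crank '[[1,1.22,-0.25,-1.01,-2.0,0,0],[1,1.25,-0.22,-1.04,-2.1,0,0],[1,1.26,-0.19,-1.05,-2.1,0,0],[1,1.25,-0.15,-1.05,-2.1,0,0],[1,1.22,-0.11,-1.04,-2.0,0,0]]'
python3 -m crank '[[1,1.18,-0.07,-1.01,-2.0,0,0],[1,1.13,-0.03,-0.96,-1.9,0,0],[1,1.06,0,-0.9,-1.8,0,0],[1,0.97,0.03,-0.82,-1.6,0,0],[1,0.86,0.04,-0.73,-1.4,0,0]]'
python3 -m crank '[[1,0.74,0.05,-0.63,-1.2,0,0],[1,0.6,0.05,-0.51,-1.0,0,0],[1,0.45,0.05,-0.38,-0.8,0,0],[1,0.28,0.03,-0.24,-0.5,0,0],[1,0.1,0.01,-0.08,-0.2,0,0]]'
python3 - <<'E'
from h import *
c=read_camera('wrist');save(c,'o')
E
```

```text
time: 21.35
eef_pos: [0.514, -0.1631, 0.1881]
tcp_rot: [0.737, 0.675, 0.022, 0.025]
contact_force: [0.1, 0.3, -5.7]
opening: 0.121
time: 21.85
eef_pos: [0.4984, -0.109, 0.2279]
tcp_rot: [0.733, 0.671, 0.073, 0.081]
contact_force: [0.9, -4.7, -15.4]
opening: 0.12
time: 22.35
eef_pos: [0.4798, -0.0449, 0.2747]
tcp_rot: [0.723, 0.662, 0.133, 0.146]
contact_force: [0.4, -0.4, -6.0]
opening: 0.12
time: 22.85
eef_pos: [0.465, 0.0084, 0.314]
tcp_rot: [0.71, 0.65, 0.183, 0.201]
contact_force: [1.4, 1.3, -8.6]
opening: 0.124
time: 23.35
eef_pos: [0.4595, 0.03, 0.3303]
tcp_rot: [0.703, 0.644, 0.204, 0.223]
contact_force: [-0.6, -0.3, -5.1]
opening: 0.12
```

View pics/o.png

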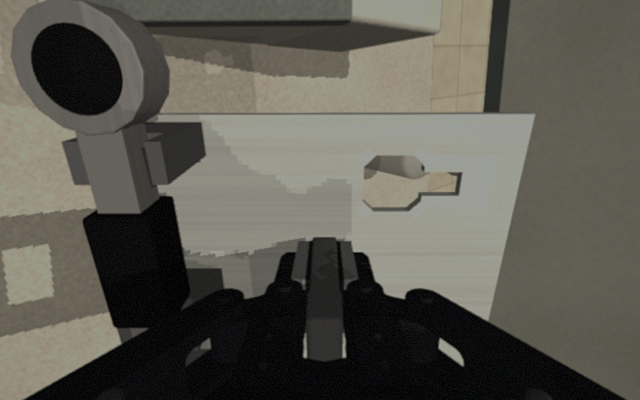

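```bash
python3 - <<'E'
from fit2 import *
c=read_camera('wrist');save(c,'o2')
p,Rt=tcp();print(p)
obs=[((.085,.08,-.028),(535,114)),((.03,.063,-.028),(392,155)),((.03,.037,-.028),(392,211)),((.017,.05,-.028),(363,183)),((-.006,.025,.023),(306,285)),((.006,.025,.023),(343,285))]
v,pt=fit2(c,p,Rt,obs,w=(2,400,30,30,200,200))
v,pt=fit2(c,p,Rt,obs,w=(2,400,30,3000,200,200))
t=read_camera('top');save(t,'o_top',(180,120,380,280),4);t=read_camera('scene');save(t,'o_scene',(280,120,480,280),4)
E
```

```text
[0.45954435 0.02981198 0.33013423]
alpha,b,g deg [-7.31 -0.38 -0.56] shift [ 0.0006 -0.0098  0.0184] [-4.8 -1.3  4.  -2.3  1.4  1.5  1.5 -0.3 -2.6  0.6  1.2  1.1]
alpha,b,g deg [ 0.75 -1.54 -0.7 ] shift [ 0.0014 -0.0153  0.0015] [-7.3  1.2  3.8 -2.4 -0.3 -3.4  2.4 -2.7  1.5  2.  -0.1  2.9]
```

View pics/o_top.png

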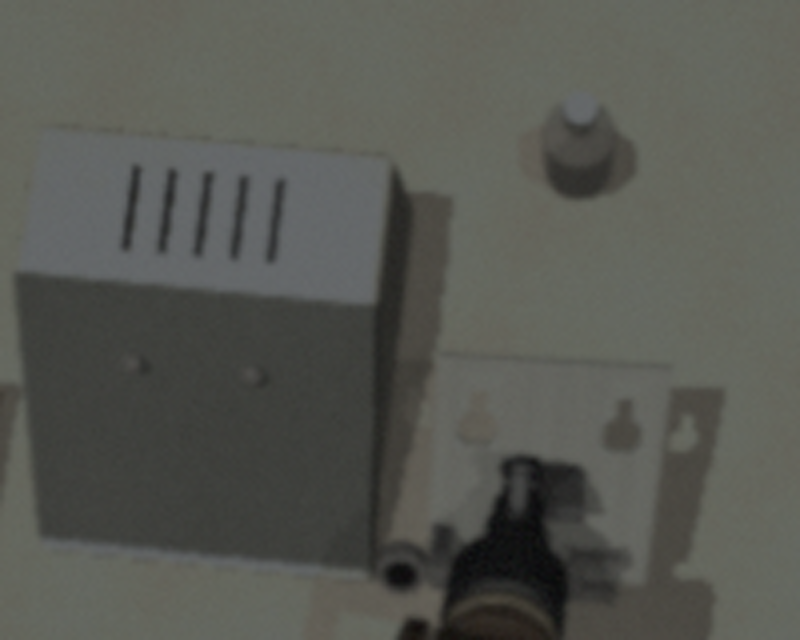

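View pics/o_scene.png

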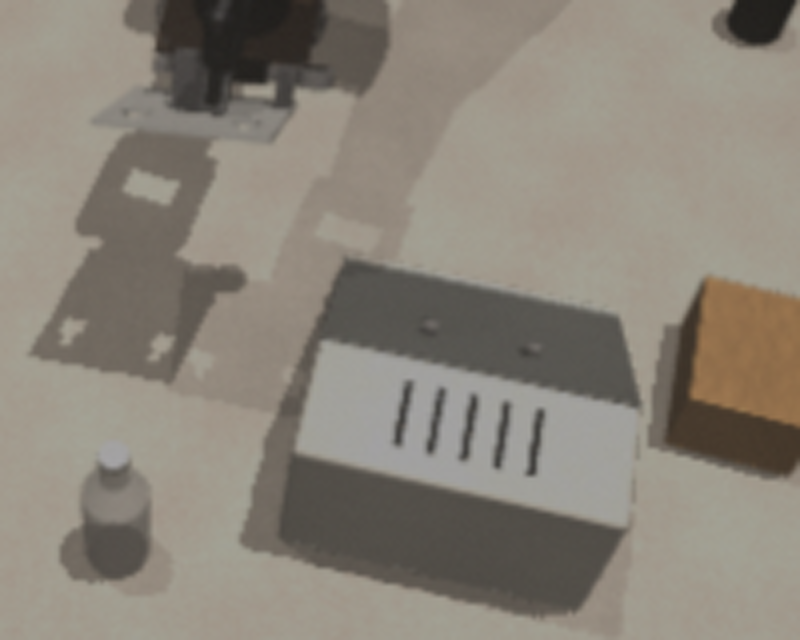

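View pics/o2.png

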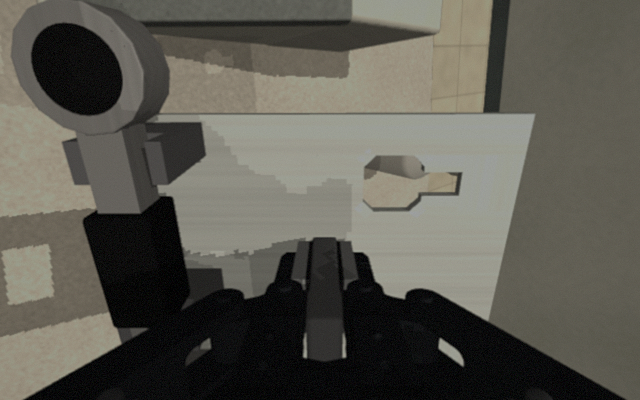

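```bash
python3 - <<'E'
from fit2 import *
c=read_camera('wrist');t=read_camera('top');s=read_camera('scene')
p,Rt=tcp()
Rpl0=np.c_[Rt[:,1],Rt[:,0],-Rt[:,2]]
obs=[((.085,.08,-.028),(535,114)),((.03,.063,-.028),(392,155)),((.03,.037,-.028),(392,211)),((.017,.05,-.028),(363,183)),((-.006,.025,.023),(306,285)),((.006,.025,.023),(343,285))]
O=[(c,q,uv,.5) for q,uv in obs]+[(t,(.085,.08,-.03),(290,208.2),1),(t,(.085,-.08,-.03),(347.3,212),1),(s,(.085,.08,-.033),(349,155),1),(s,(.085,-.08,-.03),(303,150),1)]
def pt(v,q): return p+Rpl0@(R.from_rotvec([v[0],v[4],v[5]]).as_matrix()@np.array(q)+v[1:4])
def f(v): return np.concatenate([w*(proj(cc,pt(v,q))[0]-uv) for cc,q,uv,w in O]+[(v-np.array([0,0,0,.001,0,0]))*np.array([1,400,30,200,100,100])])
v=least_squares(f,[0,0,0,.001,0,0]).x
print(np.degrees(v[[0,4,5]]),v[1:4],f(v).round(1))
E
```

```text
[ 0.41254036 -1.17413181 -0.51859149] [ 0.00094572 -0.01414068  0.00470019] [-2.7 -1.   1.8 -2.1 -0.2 -2.   0.8 -1.9 -0.1  1.8 -0.3  2.2 -0.  -2.3
  1.5  0.5 -3.   2.5 -1.4 -2.5  0.   0.4 -0.4  0.7 -2.  -0.9]
```

```bash
python3 - <<'E'
from fit2 import *
c=read_camera('wrist');t=read_camera('top');s=read_camera('scene')
save(c,'p',(230,100,560,370),2.4)
p,Rt=tcp()
Rpl0=np.c_[Rt[:,1],Rt[:,0],-Rt[:,2]]
obs=[((.085,.08,-.028),(535,114)),((-.005,.08,-.028),(320,113)),((.03,.063,-.028),(392,155)),((.03,.037,-.028),(392,211)),((.017,.05,-.028),(363,183))]
O=[(c,q,uv,.5) for q,uv in obs]+[(t,(.085,.08,-.03),(290,208.2),1),(t,(.085,-.08,-.03),(347.3,212),1),(s,(.085,.08,-.033),(349,155),1),(s,(.085,-.08,-.03),(303,150),1)]
def pt(v,q): return p+Rpl0@(R.from_rotvec([v[0],v[4],v[5]]).as_matrix()@np.array(q)+v[1:4])
def f(v): return np.concatenate([w*(proj(cc,pt(v,q))[0]-uv) for cc,q,uv,w in O]+[(v-np.array([0,0,0,.001,0,0]))*np.array([1,400,30,200,100,100])])
v=least_squares(f,[0,0,0,.001,0,0]).x
print(np.degrees(v[[0,4,5]]),v[1:4],f(v).round(1))
print(proj(c,[pt(v,(.006,.025,.023)),pt(v,(-.006,.025,.023)),pt(v,(0,.025,-.028))]))
E
```

```text
[ 5.4156103  -0.16592077 -0.27295463] [ 0.00092305 -0.01719269  0.00471551] [ 0.3 -0.1 -3.3 -0.1  2.  -0.4 -0.4 -0.4  0.5 -0.1 -0.2 -1.   1.4 -0.9
 -2.7  0.8 -1.7 -0.2  0.1  0.4 -0.5  0.7 -0.3 -0.5]
[[343.25074101 306.39673738]
 [306.47881206 306.17331731]
 [325.01989387 233.25955497]]
```

View pics/p.png

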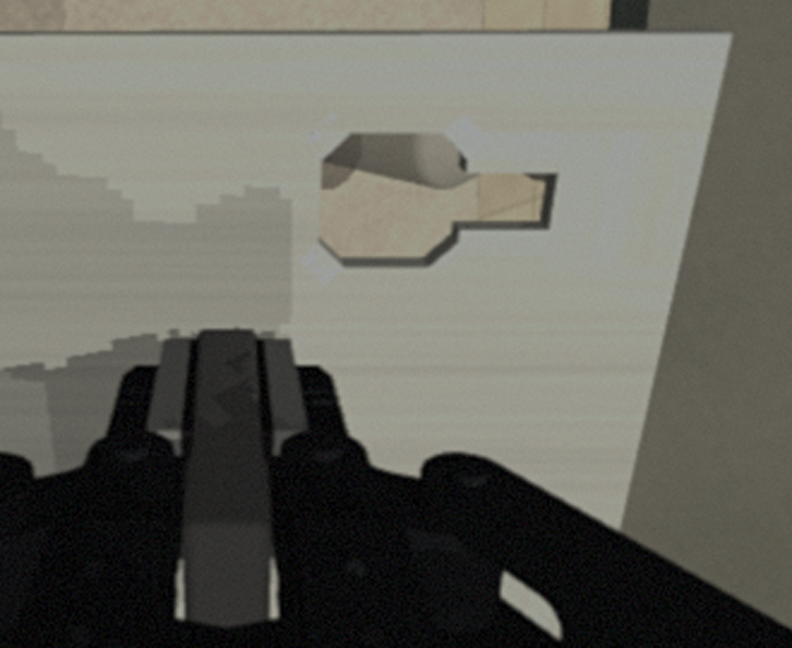

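```bash
python3 - <<'E'
from fit2 import *
t=read_camera('top');s=read_camera('scene')
O=[(t,(.061,.05,.0105),(213.75,211.25),2),(t,(.061,-.05,.0105),(243.5,214.25),2),(s,(.061,-.05,.0105),(387.25,201.75),2),(s,(.061,.05,.0105),(412.75,207.5),2),
(t,(.13,.15,0),(184,188),1),(t,(.13,-.15,0),(274,195.7),1),(t,(-.13,.15,0),(190,254.5),1),(t,(-.13,-.15,0),(272.5,263.2),1),
(s,(.13,-.15,0),(360,205),1),(s,(.13,.15,0),(440,221.2),1),(s,(-.13,-.15,0),(366.7,185.5),1),(s,(-.13,.15,0),(434.2,198.7),1)]
def f(v):
    Rp=panelR(v[2]); return np.concatenate([w*(proj(cc,np.array([v[0],v[1],.105])+Rp@q)[0]-uv) for cc,q,uv,w in O])
for sel in [slice(None)]:
    v=least_squares(f,[.51,.316,-.09],loss='soft_l1').x;print(v,np.degrees(v[2]),f(v).round(1))
O=O[:4];v=least_squares(f,[.51,.316,-.09],loss='soft_l1').x;print(v,np.degrees(v[2]),f(v).round(1))
E
```

```text
[ 0.51231772  0.31260015 -0.07488749] -4.290737381672044 [-1.4 -1.2 -1.2 -1.6 -1.  -2.8 -0.3 -3.3 -1.  -0.4  0.   0.3 -0.5 -0.6
  0.1 -0.9 -1.1 -1.8 -0.2 -0.5 -1.5 -1.8 -0.3 -0.6]
[ 0.51161279  0.31243976 -0.08425162] -4.827261981141031 [-1.  -1.  -0.9 -0.8 -1.3 -3.4 -0.6 -3.5]
```

```bash
cat > pan.py <<'E'
from h import *
PP=np.array([.512,.3125,.105]);YAW=-.079;RP=panelR(YAW)
E
python3 - <<'E'
from pan import *
t=PP+RP@[.030,-.08+.018,.108]
print(t); plan(t,toolR(-RP[:,2],RP[:,0])@R.from_euler('y',-5.5,degrees=True).as_matrix(),15)
E
```

```text
[0.46985196 0.25364266 0.21067571]
[[1,0.29,-0.1,0.12,0.0,-0.1,-0.0],[1,0.8,-0.27,0.33,0.0,-0.2,-0.0],[1,1.24,-0.42,0.5,0.0,-0.3,-0.0],[1,1.61,-0.55,0.64,0.0,-0.4,-0.0],[1,1.89,-0.64,0.74,0.0,-0.4,-0.0]]
[[1,2.1,-0.71,0.8,0.0,-0.5,-0.0],[1,2.23,-0.74,0.83,0.0,-0.5,-0.0],[1,2.28,-0.76,0.83,0.0,-0.5,-0.0],[1,2.24,-0.74,0.79,0.0,-0.5,-0.0],[1,2.13,-0.7,0.73,0.0,-0.5,-0.0]]
[[1,1.93,-0.63,0.65,0.0,-0.4,-0.0],[1,1.65,-0.54,0.54,0.0,-0.4,-0.0],[1,1.28,-0.41,0.41,0.0,-0.3,-0.0],[1,0.83,-0.27,0.26,0.0,-0.2,-0.0],[1,0.3,-0.1,0.09,0.0,-0.1,-0.0]]
```

```bash
python3 -m crank '[[1,0.29,-0.1,0.12,0,-0.1,0],[1,0.8,-0.27,0.33,0,-0.2,0],[1,1.24,-0.42,0.5,0,-0.3,0],[1,1.61,-0.55,0.64,0,-0.4,0],[1,1.89,-0.64,0.74,0,-0.4,0]]'
python3 -m crank '[[1,2.1,-0.71,0.8,0,-0.5,0],[1,2.23,-0.74,0.83,0,-0.5,0],[1,2.28,-0.76,0.83,0,-0.5,0],[1,2.24,-0.74,0.79,0,-0.5,0],[1,2.13,-0.7,0.73,0,-0.5,0]]'
python3 -m crank '[[1,1.93,-0.63,0.65,0,-0.4,0],[1,1.65,-0.54,0.54,0,-0.4,0],[1,1.28,-0.41,0.41,0,-0.3,0],[1,0.83,-0.27,0.26,0,-0.2,0],[1,0.3,-0.1,0.09,0,-0.1,0]]'
python3 - <<'E'
from pan import *
c=read_camera('wrist');save(c,'q')
t=read_camera('top');save(t,'q_top',(180,120,380,280),4);t=read_camera('scene');save(t,'q_scene',(280,120,480,280),4)
E
```

```text
time: 24.45
eef_pos: [0.4625, 0.0883, 0.2995]
tcp_rot: [0.706, 0.64, 0.195, 0.232]
contact_force: [-1.2, -1.9, -4.6]
opening: 0.124
time: 24.95
eef_pos: [0.4675, 0.1975, 0.2413]
tcp_rot: [0.71, 0.636, 0.18, 0.245]
contact_force: [-1.9, -2.5, -4.7]
opening: 0.123
time: 25.45
eef_pos: [0.4705, 0.2553, 0.2101]
tcp_rot: [0.712, 0.633, 0.171, 0.252]
contact_force: [-3.3, -0.3, -4.1]
opening: 0.122
```

View pics/q.png

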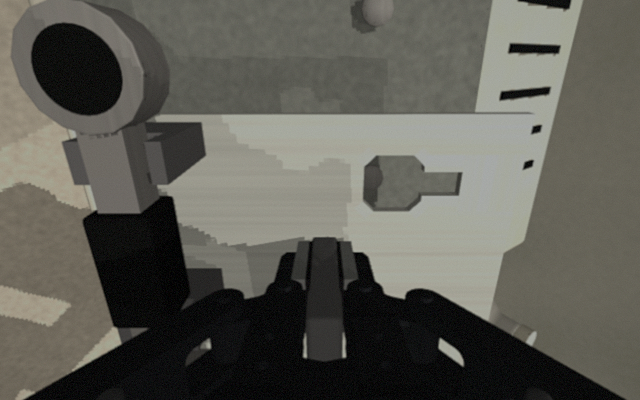

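View pics/q_scene.png

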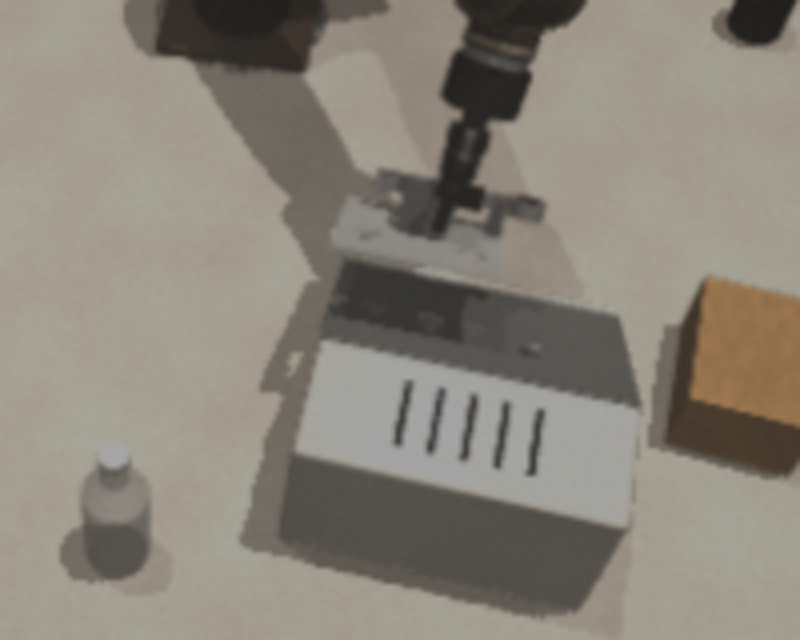

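View pics/q_top.png

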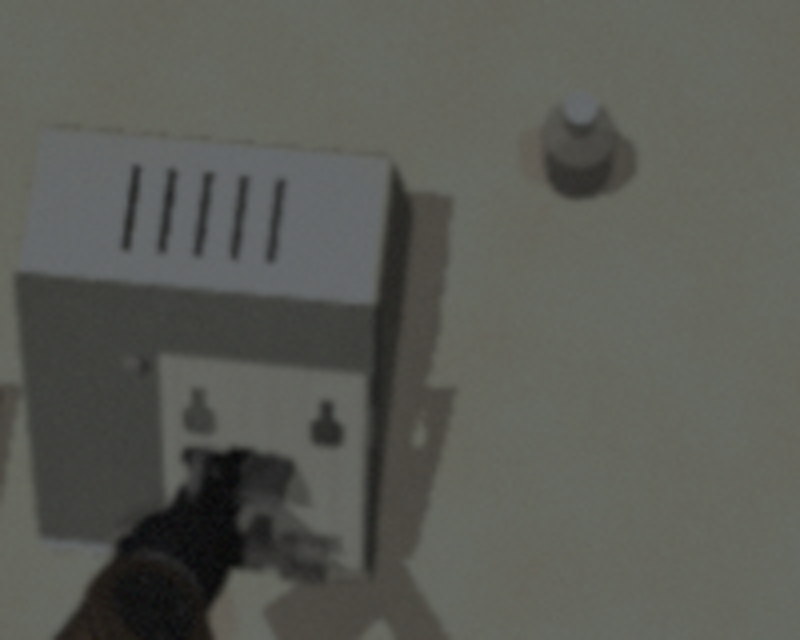

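```bash
python3 - <<'E'
from pan import *
c=read_camera('wrist')
def pl(uv,z):
    o,d=ray(c,uv);o=RP.T@(o-PP);d=RP.T@d;return (o+d*(z-o[2])/d[2]).round(4)
for uv,z in[((378,11),.0105),((376,12),.0105),((493,1),0),((475,111),0)]: print(uv,pl(uv,z))
p,Rt=tcp();Rpl0=np.c_[Rt[:,1],Rt[:,0],-Rt[:,2]]
# plate pose by model: alpha 5.5.., print predicted pixels
v=np.array([np.radians(5.6),.001,-.019,.0035])
Rpl=Rpl0@R.from_euler('x',v[0]).as_matrix();g=p+Rpl0@v[1:]
print('grip in panel',(RP.T@(g-PP)).round(4),'relrot',np.degrees(R.from_matrix(RP.T@Rpl).as_rotvec()).round(2))
print(proj(c,[g+Rpl@q for q in [(.085,.08,-.028),(.03,.063,-.028),(.03,.037,-.028),(.017,.05,-.028),(.006,.025,.023)]]).round(1))
E
```

```text
(378, 11) [0.0629 0.0475 0.0105]
(376, 12) [0.0618 0.047  0.0105]
(493, 1) [0.1313 0.0533 0.    ]
(475, 111) [ 0.131  -0.0093  0.    ]
grip in panel [ 0.0319 -0.0802  0.1132] relrot [-0.05 -0.18 -0.44]
[[532.8 118. ]
 [395.1 158.4]
 [390.6 213.5]
 [363.5 186.8]
 [343.6 310.3]]
```

```bash
python3 - <<'E'
from pan import *
p,Rt=tcp()
t=p+RP@[0.0,.0762,-.045]; plan(t,Rt,12)
E
```

```text
[[1,0.16,-0.0,0.07,0.0,0.0,0.0],[1,0.44,-0.0,0.2,0.0,0.0,0.0],[1,0.66,-0.01,0.31,0.0,0.0,0.0],[1,0.83,-0.01,0.38,0.0,0.0,0.0],[1,0.94,-0.01,0.44,0.0,0.0,0.0]]
[[1,0.99,-0.01,0.46,0.0,0.0,0.0],[1,0.99,-0.01,0.46,0.0,0.0,0.0],[1,0.94,-0.01,0.44,0.0,0.0,0.0],[1,0.83,-0.01,0.38,0.0,0.0,0.0],[1,0.66,-0.01,0.31,0.0,0.0,0.0]]
[[1,0.44,-0.0,0.2,0.0,0.0,0.0],[1,0.16,-0.0,0.07,0.0,0.0,0.0]]
```

```bash
python3 -m crank '[[1,0.16,0,0.07,0,0,0],[1,0.44,0,0.2,0,0,0],[1,0.66,-0.01,0.31,0,0,0],[1,0.83,-0.01,0.38,0,0,0],[1,0.94,-0.01,0.44,0,0,0]]'
python3 -m crank '[[1,0.99,-0.01,0.46,0,0,0],[1,0.99,-0.01,0.46,0,0,0],[1,0.94,-0.01,0.44,0,0,0],[1,0.83,-0.01,0.38,0,0,0],[1,0.66,-0.01,0.31,0,0,0]]'
python3 -m crank '[[1,0.44,0,0.2,0,0,0],[1,0.16,0,0.07,0,0,0],[1,0,0,0,0,0,0]]'
python3 - <<'E'
from pan import *
c=read_camera('wrist');save(c,'r')
t=read_camera('top');save(t,'r_top',(180,150,300,250),6);t=read_camera('scene');save(t,'r_scene',(340,150,460,250),6)
p,Rt=tcp();Rpl0=np.c_[Rt[:,1],Rt[:,0],-Rt[:,2]]
v=np.array([np.radians(5.6),.001,-.0175,.0035])
Rpl=Rpl0@R.from_euler('x',v[0]).as_matrix();g=p+Rpl0@v[1:]
print('grip in panel',(RP.T@(g-PP)).round(4),'relrot',np.degrees(R.from_matrix(RP.T@Rpl).as_rotvec()).round(2))
E
```

```text
time: 26.15
eef_pos: [0.483, 0.2825, 0.1967]
tcp_rot: [0.712, 0.633, 0.171, 0.253]
contact_force: [-0.9, -0.1, -5.6]
opening: 0.12
time: 26.65
eef_pos: [0.5002, 0.3232, 0.1761]
tcp_rot: [0.712, 0.633, 0.171, 0.253]
contact_force: [1.2, 1.0, -8.2]
opening: 0.123
time: 26.95
eef_pos: [0.5023, 0.328, 0.1739]
tcp_rot: [0.712, 0.633, 0.171, 0.253]
contact_force: [1.1, 1.0, -9.1]
opening: 0.123
grip in panel [ 0.0316 -0.0027  0.0681] relrot [-0.1  -0.18 -0.42]
```

View pics/r.png

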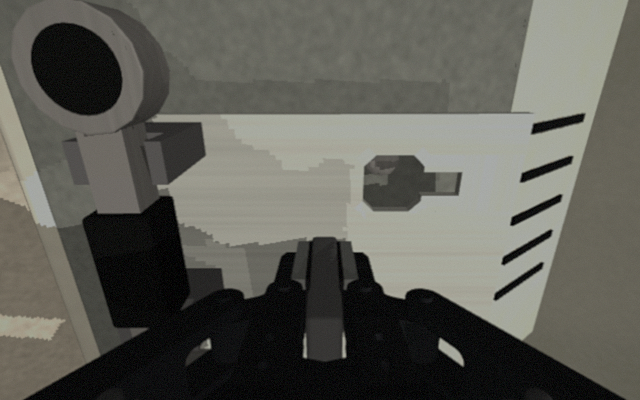

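View pics/r_scene.png

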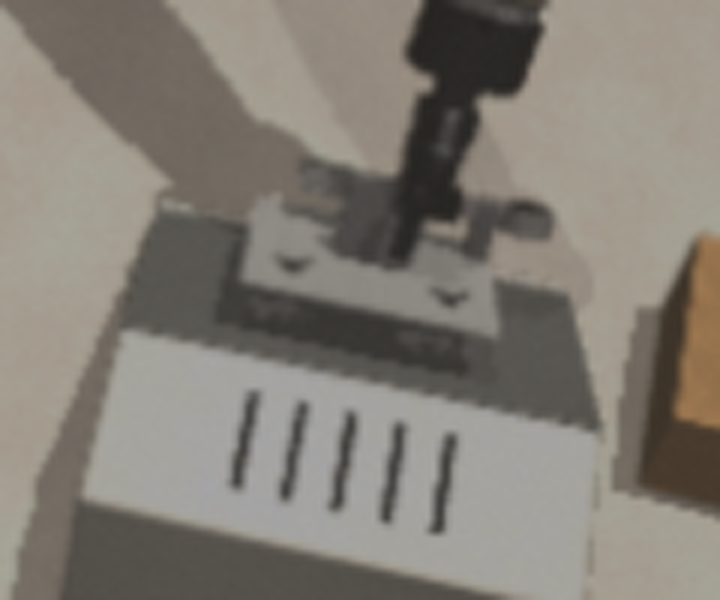

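View pics/r_top.png

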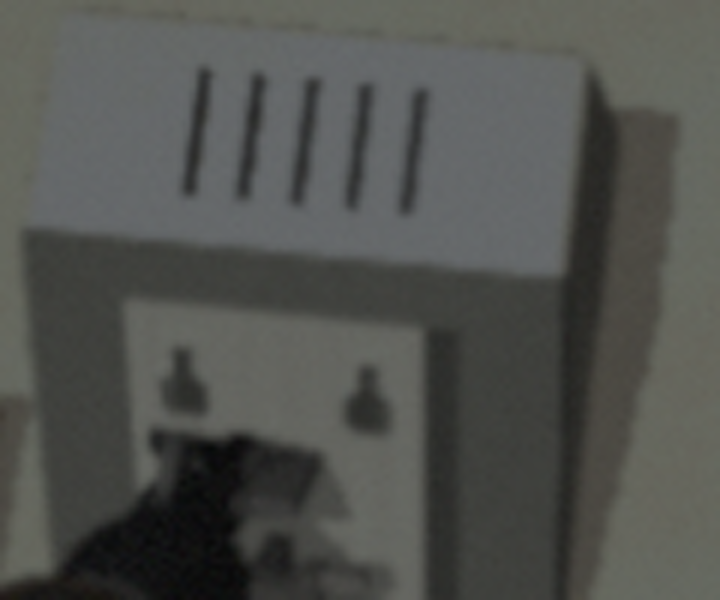

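```bash
python3 - <<'E'
from pan import *
c=read_camera('wrist')
p=proj(c,[PP+RP@[.062,.0475,.013],PP+RP@[.062,.0475,.008]]);print(p)
im=np.clip(c['color'].astype(float)*1.8,0,255).astype(np.uint8);c['color']=im
save(c,'s',(340,130,480,230),5,[p[0]])
E
```

```text
[[382.22945204 164.51947043]
 [380.69210629 161.86758884]]
```

View pics/s.png

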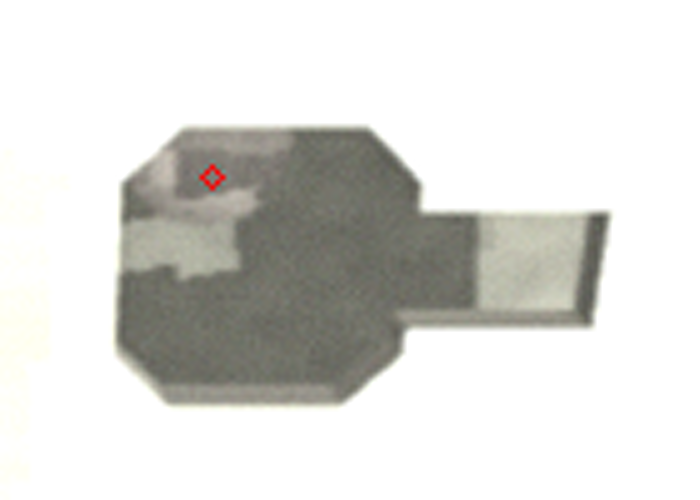

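```bash
python3 - <<'E'
from pan import *
c=read_camera('wrist')
c['color']=np.clip(c['color'].astype(float)*1.8,0,255).astype(np.uint8)
im=cv2.resize(c['color'][130:230,340:480,::-1],None,fx=5,fy=5,interpolation=cv2.INTER_CUBIC)
for (x,y),col in (((.062,.0475),(0,0,255)),((.0625,.0505),(0,255,0)),((.062,.053),(255,0,0))):
    a=np.linspace(0,2*np.pi,60)
    q=proj(c,[PP+RP@[x+.009*np.cos(t),y+.009*np.sin(t),.0095] for t in a]);q=((q-[340,130]+.5)*5).astype(int)
    cv2.polylines(im,[q],True,col,1)
cv2.imwrite('pics/s2.png',im)
E
```

```text
(no output)
```

View pics/s2.png

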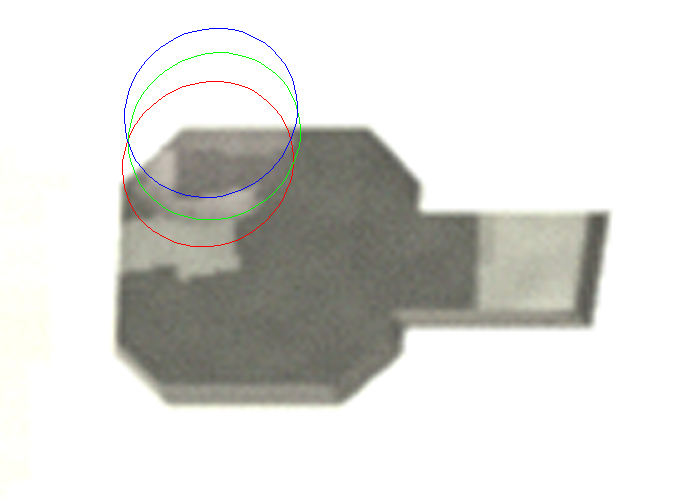

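```bash
python3 -m crank '[[1,0.16,0.05,-0.01,0,0,0],[1,0.16,0.05,-0.02,0,0,0],[1,0.03,0,0.3,0,0,0],[1,0.06,0,0.6,0,0,0],[1,0.06,0,0.6,0,0,0]]'
python3 -m crank '[[1,0.04,0,0.4,0,0,0],[1,0.01,0,0.1,0,0,0],[1,0,0,0,0,0,0]]'
cat > look.py <<'E'
from pan import *
import sys
c=read_camera('wrist');st=get_state();print('F',np.round(st['contact_force'],1),'F panel',(RP.T@np.array(st['contact_force'])).round(1),st['time'])
c['color']=np.clip(c['color'].astype(float)*1.5,0,255).astype(np.uint8)
save(c,sys.argv[1],(230,90,560,370),2.4)
p,Rt=tcp();Rpl0=np.c_[Rt[:,1],Rt[:,0],-Rt[:,2]]
v=np.array([np.radians(5.6),.001,-.0175,.0035])
Rpl=Rpl0@R.from_euler('x',v[0]).as_matrix();g=p+Rpl0@v[1:]
print('grip in panel',(RP.T@(g-PP)).round(4),'relrot',np.degrees(R.from_matrix(RP.T@Rpl).as_rotvec()).round(2))
E
python3 look.py u
```

```text
time: 27.7
eef_pos: [0.5123, 0.3303, 0.1617]
tcp_rot: [0.712, 0.633, 0.171, 0.253]
contact_force: [-1.9, -1.1, -3.9]
opening: 0.12
time: 28.0
eef_pos: [0.5149, 0.33, 0.1576]
tcp_rot: [0.712, 0.633, 0.17, 0.253]
contact_force: [-0.1, 1.7, -6.7]
opening: 0.121
F [ 0.9  1.6 -7.6] F panel [-3.7  1.7 -6.6] 28.05
grip in panel [0.0325 0.0007 0.0477] relrot [-0.09 -0.16 -0.4 ]
```

View pics/u.png

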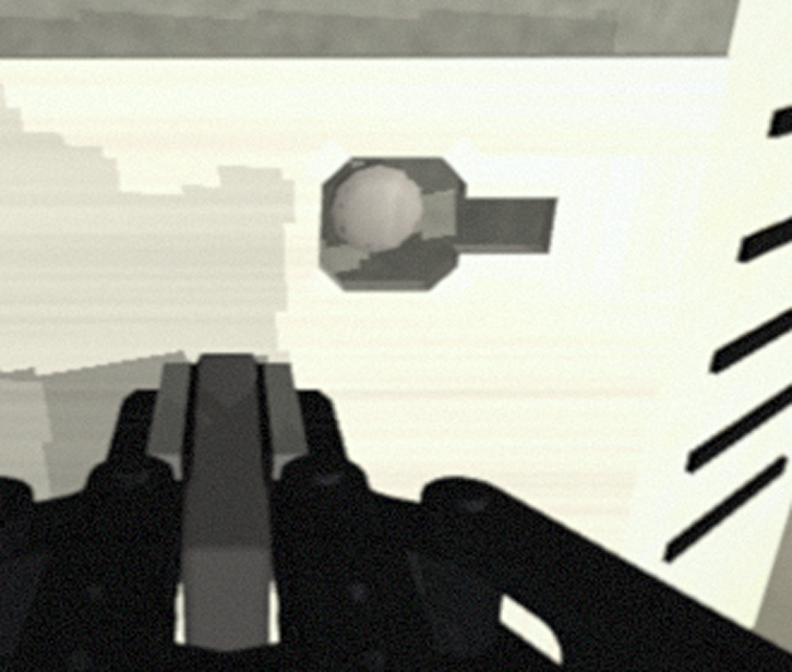

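```bash
python3 -m crank '[[1,0,-0.15,0,0,0,0],[1,0.02,0,0.25,0,0,0],[1,0.04,0,0.4,0,0,0],[1,0.03,0,0.3,0,0,0],[1,0,0,0,0,0,0]]'
python3 -m crank '[[1,0,0,0,0,0,0]]'
python3 look.py w
```

```text
time: 28.55
eef_pos: [0.5192, 0.3295, 0.1487]
tcp_rot: [0.712, 0.633, 0.17, 0.253]
contact_force: [1.5, -1.2, -8.5]
opening: 0.127
time: 28.65
eef_pos: [0.5192, 0.3296, 0.1492]
tcp_rot: [0.712, 0.633, 0.17, 0.253]
contact_force: [1.4, -0.9, -6.9]
opening: 0.122
F [ 1.4 -1.7 -6.7] F panel [-2.5 -1.6 -6.4] 28.7
grip in panel [0.0311 0.0007 0.0382] relrot [-0.09 -0.17 -0.41]
```

View pics/w.png

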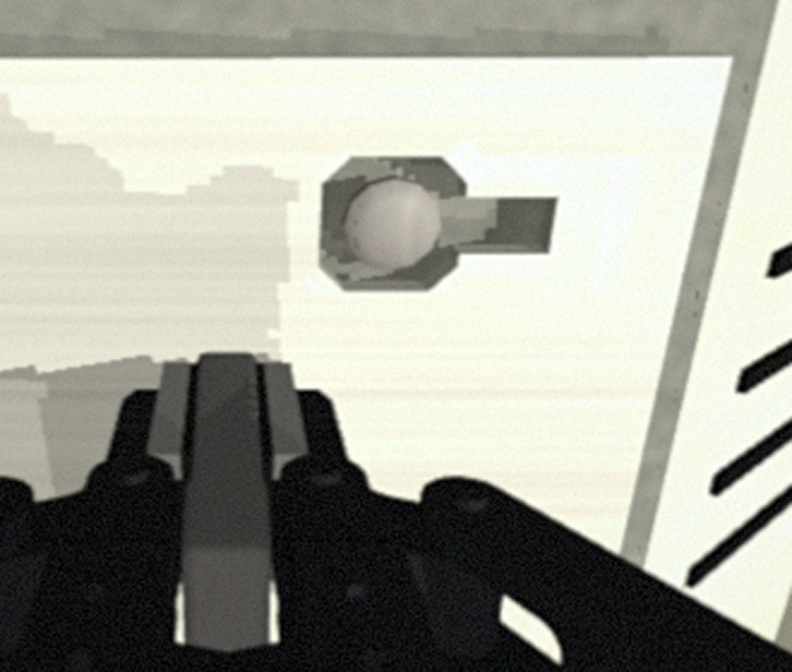

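```bash
python3 -m crank '[[1,0.02,0,0.2,0,0,0],[1,0.01,0,0.15,0,0,0],[1,0,0,0,0,0,0],[1,0,0,0,0,0,0]]'
python3 look.py w2
```

```text
time: 29.1
eef_pos: [0.5212, 0.3295, 0.1465]
tcp_rot: [0.712, 0.633, 0.171, 0.253]
contact_force: [-2.2, -1.7, -4.5]
opening: 0.128
F [-2.  -0.5 -3.6] F panel [-3.6 -0.6 -1.8] 29.15
grip in panel [0.0311 0.0007 0.0348] relrot [-0.08 -0.17 -0.41]
```

View pics/w2.png

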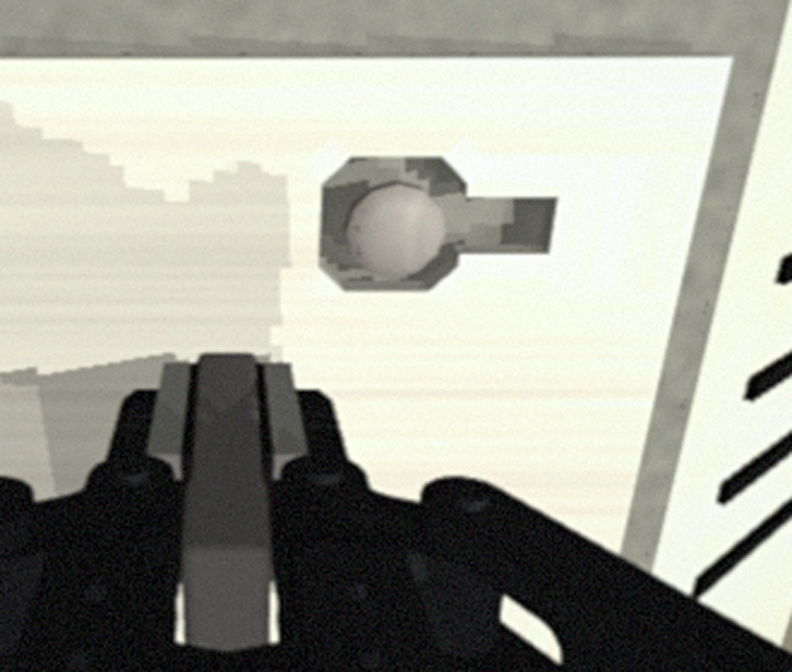

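```bash
python3 -m crank '[[1,0.01,0,0.1,0,0,0],[1,0,0,0,0,0,0],[1,0,0,0,0,0,0]]'
python3 -c "
from pan import *
s=get_state();print((RP.T@np.array(s['contact_force'])).round(1))"
python3 -m crank '[[1,0.01,0,0.1,0,0,0],[1,0,0,0,0,0,0],[1,0,0,0,0,0,0]]'
python3 look.py w3
```

```text
time: 29.45
eef_pos: [0.5218, 0.3295, 0.1457]
tcp_rot: [0.712, 0.633, 0.171, 0.253]
contact_force: [0.5, 2.9, -6.4]
opening: 0.123
[-3.5  2.9 -5.4]
time: 29.75
eef_pos: [0.5223, 0.3294, 0.1449]
tcp_rot: [0.712, 0.633, 0.171, 0.253]
contact_force: [0.8, 1.9, -9.3]
opening: 0.124
F [-0.8  1.1 -8.2] F panel [-5.4  1.  -6.2] 29.8
grip in panel [0.0311 0.0006 0.0328] relrot [-0.09 -0.17 -0.4 ]
```

View pics/w3.png

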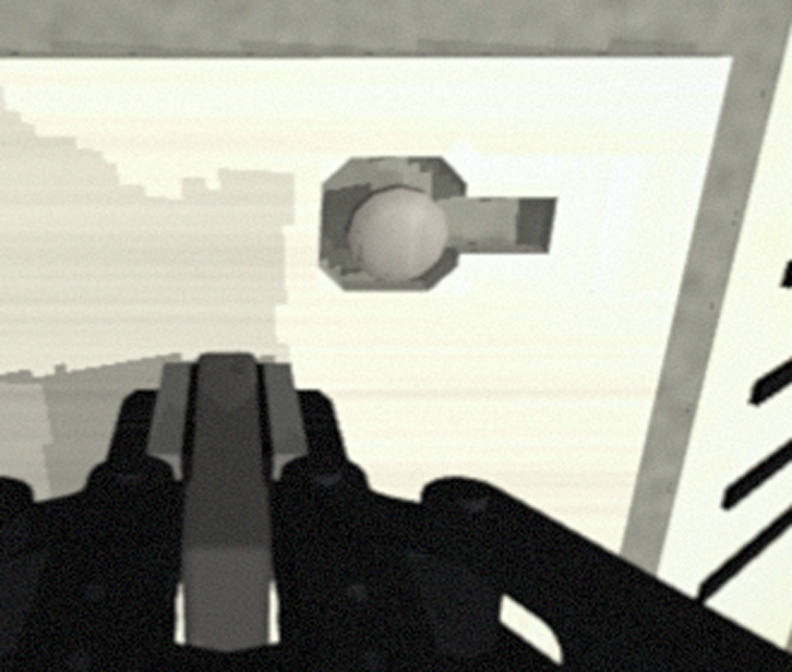

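```bash
python3 -m crank '[[1,0.01,0,0.15,0,0,0],[1,0,0,0,0,0,0]]'
python3 -c "
from pan import *
s=get_state();print((RP.T@np.array(s['contact_force'])).round(1))"
python3 -m crank '[[1,0.01,0,0.15,0,0,0],[1,0,0,0,0,0,0]]'
python3 -c "
from pan import *
s=get_state();print((RP.T@np.array(s['contact_force'])).round(1))"
python3 -m crank '[[1,0.01,0,0.1,0,0,0],[1,0,0,0,0,0,0]]'
python3 look.py w4
```

```text
time: 30.0
eef_pos: [0.5233, 0.3293, 0.1439]
tcp_rot: [0.712, 0.633, 0.171, 0.253]
contact_force: [-2.3, -2.6, -1.8]
opening: 0.122
[-2.8 -2.8 -0.3]
time: 30.2
eef_pos: [0.5237, 0.3294, 0.1438]
tcp_rot: [0.712, 0.632, 0.171, 0.253]
contact_force: [-8.0, -2.0, 2.9]
opening: 0.119
[-4.8 -2.6  6.9]
time: 30.4
eef_pos: [0.5238, 0.3295, 0.1438]
tcp_rot: [0.712, 0.632, 0.17, 0.253]
contact_force: [-15.3, -2.0, 8.8]
opening: 0.125
F [-14.5  -2.1   9. ] F panel [-6.6 -3.2 15.6] 30.45
grip in panel [0.0317 0.0009 0.031 ] relrot [-0.15 -0.21 -0.43]
```

View pics/w4.png

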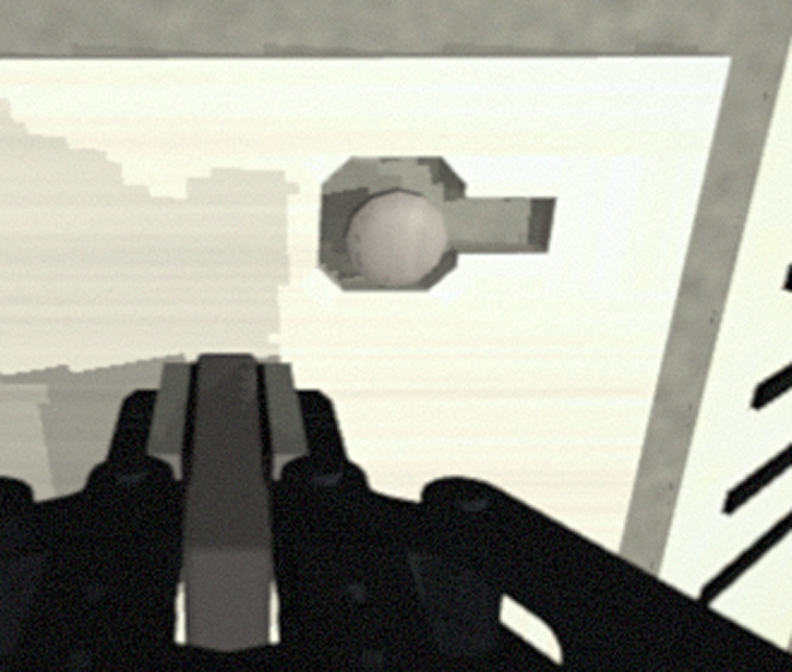

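```bash
python3 -m crank '[[1,-0.08,0,-0.15,0,0,0],[1,0,-0.3,0,0,0,0],[1,0,-0.4,0,0,0,0],[1,0,-0.4,0,0,0,0],[1,0,0,0,0,0,0]]'
python3 look.py x1
```

```text
time: 30.95
eef_pos: [0.5137, 0.3289, 0.1351]
tcp_rot: [0.712, 0.633, 0.17, 0.253]
contact_force: [8.3, 4.8, -9.5]
opening: 0.129
F [-1.5 -4.5 -4.7] F panel [-3.6 -4.6 -3.2] 31.0
grip in panel [ 0.0189 -0.0005  0.0297] relrot [-0.15 -0.07 -0.38]
```

View pics/x1.png

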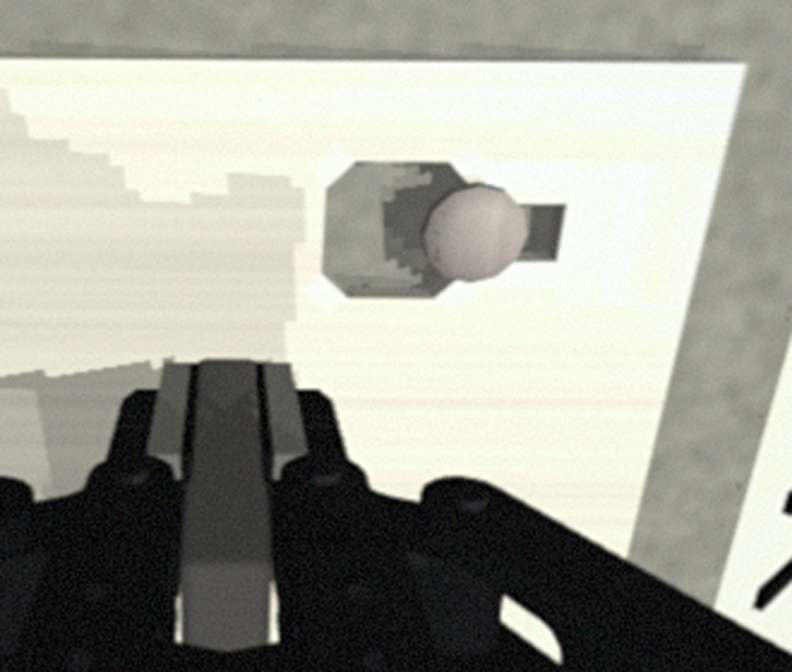

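```bash
python3 -m crank '[[1,0,-0.3,0,0,0,0],[1,0,-0.4,0,0,0,0],[1,0,-0.3,0,0,0,0],[1,0,0,0,0,0,0]]'
python3 look.py x2
python3 -m crank '[[1,0,-0.2,0,0,0,0],[1,0,0,0,0,0,0]]'
python3 look.py x3
python3 -m crank '[[1,0,-0.15,0,0,0,0],[1,0,0,0,0,0,0]]'
python3 look.py x4
```

```text
time: 31.4
eef_pos: [0.5058, 0.3299, 0.13]
tcp_rot: [0.712, 0.633, 0.17, 0.253]
contact_force: [5.2, -3.8, -4.9]
opening: 0.123
F [ 3.2  2.  -7. ] F panel [-1.5  2.2 -7.4] 31.45
grip in panel [0.0097 0.0002 0.0301] relrot [-0.05 -0.15 -0.37]
time: 31.65
eef_pos: [0.5049, 0.3305, 0.1297]
tcp_rot: [0.712, 0.633, 0.171, 0.253]
contact_force: [-2.7, 0.5, -4.1]
opening: 0.124
F [ 1.9 -0.6 -8.2] F panel [-3.1 -0.5 -7.9] 31.7
grip in panel [0.0082 0.0003 0.0303] relrot [-0.05 -0.18 -0.39]
time: 31.9
eef_pos: [0.5037, 0.3306, 0.1288]
tcp_rot: [0.712, 0.633, 0.171, 0.253]
contact_force: [2.4, 3.1, -8.3]
opening: 0.127
F [-2.   0.7 -5.1] F panel [-4.6  0.6 -3.1] 31.95
grip in panel [0.0067 0.0003 0.0303] relrot [-0.05 -0.18 -0.4 ]
```

View pics/x4.png

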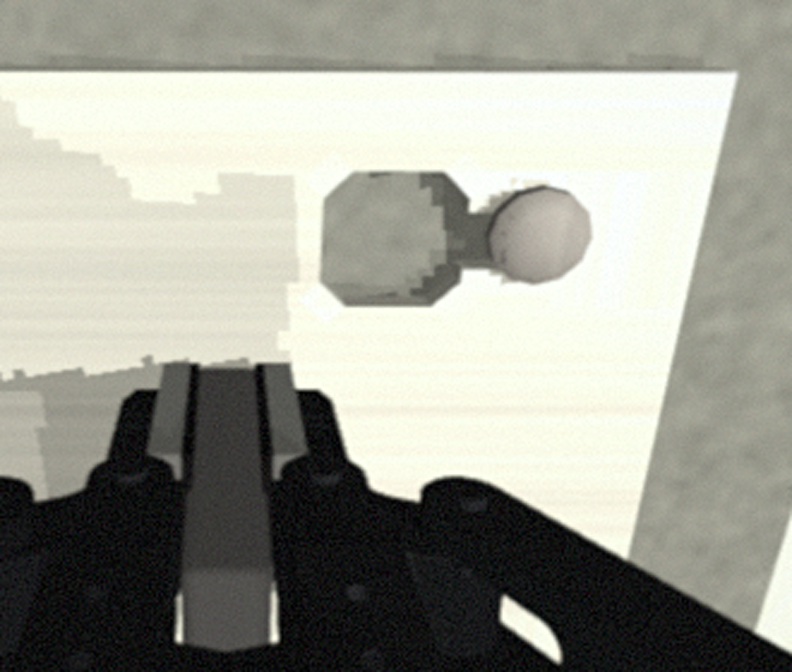

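```bash
python3 -m crank '[[1,0,-0.15,0,0,0,0],[1,0,0,0,0,0,0]]'
python3 -c "
from pan import *
s=get_state();print((RP.T@np.array(s['contact_force'])).round(1))"
python3 -m crank '[[1,0,-0.15,0,0,0,0],[1,0,0,0,0,0,0]]'
python3 -c "
from pan import *
s=get_state();print((RP.T@np.array(s['contact_force'])).round(1))"
python3 -m crank '[[1,0,-0.15,0,0,0,0],[1,0,0,0,0,0,0]]'
python3 look.py x5
```

```text
time: 32.15
eef_pos: [0.5031, 0.3305, 0.1285]
tcp_rot: [0.711, 0.633, 0.171, 0.253]
contact_force: [-0.0, -1.5, -4.0]
opening: 0.122
[-2.2 -1.5 -3.4]
time: 32.35
eef_pos: [0.5027, 0.3308, 0.1284]
tcp_rot: [0.711, 0.633, 0.172, 0.254]
contact_force: [4.8, -2.4, -6.4]
opening: 0.124
[ 0.4 -2.  -8.2]
time: 32.55
eef_pos: [0.5025, 0.3311, 0.1285]
tcp_rot: [0.711, 0.633, 0.173, 0.254]
contact_force: [8.2, -5.0, -6.5]
opening: 0.12
F [10.3  0.2 -6.7] F panel [  4.5   1.  -11.4] 32.6
grip in panel [0.0053 0.0007 0.0306] relrot [ 0.03 -0.44 -0.38]
```

View pics/x5.png

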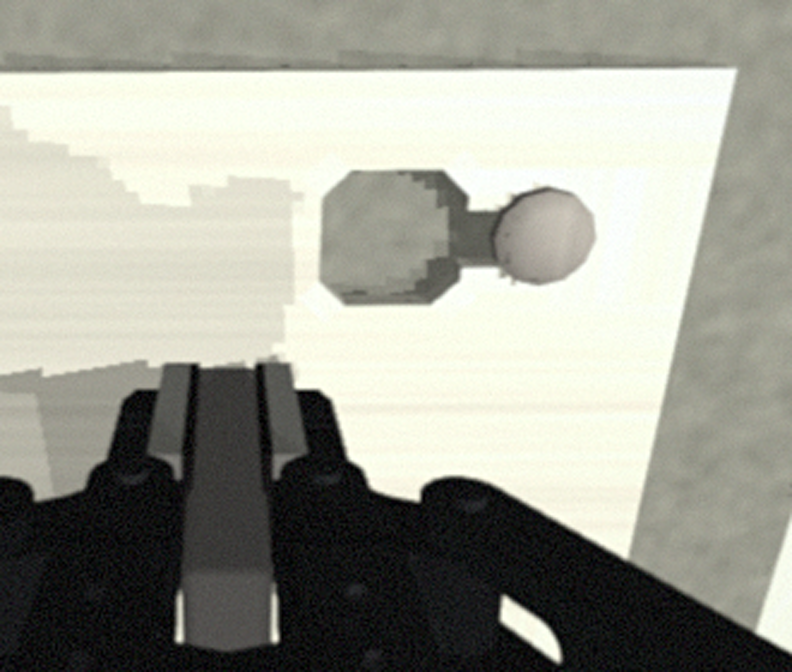

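```bash
python3 -m crank '[[1,0,-0.1,0.1,0,0,0],[1,0,0,0,0,0,0],[0,0,0,0,0,0,0],[0,0,0,0,0,0,0],[0,0,0,0,0,0,0]]'
python3 -m crank '[[0,0,0.2,-0.5,0,0,0],[0,0,0,-1.5,0,0,0],[0,0,0,-2.5,0,0,0],[0,0,0,-2.5,0,2.5,0],[0,0,0,-1.5,0,3,0]]'
python3 -m crank '[[0,-0.5,0,-1,0,0,0],[0,-0.5,0,-0.5,0,0,0],[0,0,0,0,0,0,0],[0,0,0,0,0,0,0]]'
python3 look.py y1; python3 - <<'E'
from pan import *
c=read_camera('wrist');save(c,'y_wrist')
for t in ['plate_grip','entries_mid','cradle','bar_center','fork_tip','socket_tip','screws_mid','panel']:
    r=place_of(t,'wrist'); print(t,[(round(x['p'],2),x['location']) for x in r[:2]])
E
```

```text
time: 33.1
eef_pos: [0.5001, 0.3309, 0.1258]
tcp_rot: [0.712, 0.632, 0.171, 0.253]
contact_force: [-0.6, 0.2, -0.1]
opening: 0.503
time: 33.6
eef_pos: [0.4529, 0.3435, 0.1982]
tcp_rot: [0.702, 0.644, 0.207, 0.222]
contact_force: [0.1, -0.1, -0.2]
opening: 0.498
time: 34.0
eef_pos: [0.444, 0.3326, 0.207]
tcp_rot: [0.703, 0.644, 0.204, 0.222]
contact_force: [0.1, -0.2, -0.1]
opening: 0.498
F [-0.3  0.3  0.5] F panel [-0.   0.3  0.6] 34.05
grip in panel [ 0.0024 -0.0028  0.1267] relrot [ 5.35 -0.13 -0.39]
plate_grip [(0.83, [326.8, 226.0])]
entries_mid [(0.71, [367.9, 212.0])]
cradle [(0.65, [365.0, 212.7])]
bar_center [(0.66, [222.2, 177.7])]
fork_tip [(0.43, [224.8, 180.8])]
socket_tip [(0.97, [212.7, 42.6])]
screws_mid []
panel [(0.63, [226.0, 179.7])]
```

View pics/y_wrist.png

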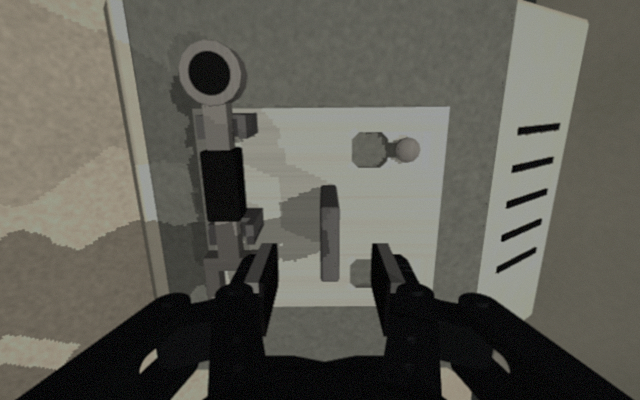

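```bash
python3 - <<'E'
from pan import *
c=read_camera('wrist')
obs=[((.085,.08,-.028),(449,107)),((.03,.063,-.028),(369,132)),((.017,.05,-.028),(351,150))]
p0=PP+RP@[.0015,0,0]
def P(v,q):
    return PP+RP@(R.from_euler('z',v[2]).as_matrix()@np.array(q)+[v[0],v[1],.033])
def f(v): return np.concatenate([proj(c,P(v,q))[0]-uv for q,uv in obs]+[[v[2]*300]])
v=least_squares(f,[.005,0,0]).x;print(v,f(v).round(1))
for dz in(0,):
  pts=proj(c,[P(v,q) for q in [(.085,.08,-.028),(-.095,-.08,-.028),(.03,.063,-.028),(.03,.037,-.028),(.017,.05,-.028),(.006,.025,.023),(-.006,.025,.023),(.006,-.025,.023),(-.065-.011,.035+.023,.013),(-.065+.011,.035+.023,.013),(-.065-.011,.035-.023,.013),(-.065+.011,.035-.023,.013),(-.065,.12,.011)]])
c['color']=np.clip(c['color'].astype(float)*1.4,0,255).astype(np.uint8)
save(c,'z',(160,20,480,310),2.4,pts)
E
```

```text
[ 0.00559559 -0.00053048 -0.00032697] [-0.2 -0.3  0.4 -0.  -0.1  0.3 -0.1]
```

View pics/z.png

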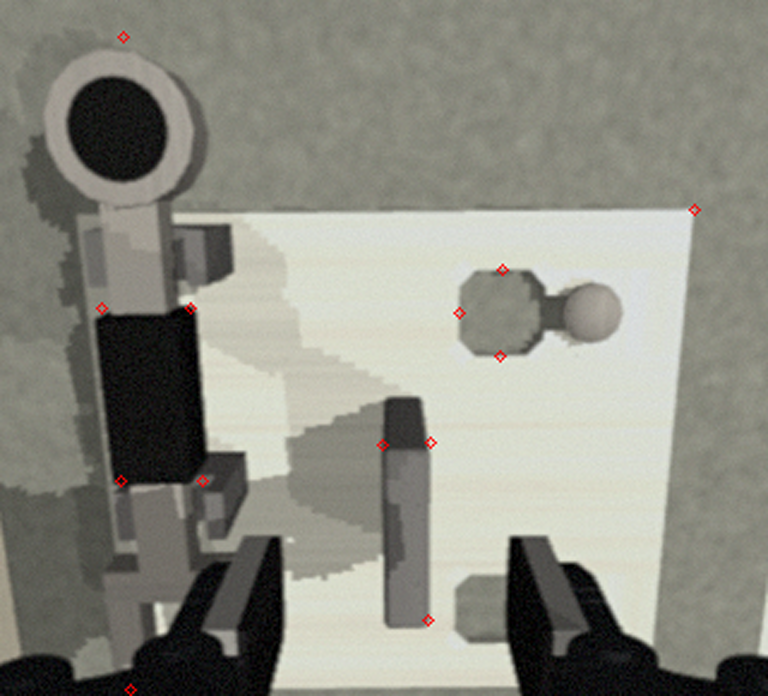

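```bash
python3 - <<'E'
from pan import *
print(get_state()['qpos'].round(2))
p,Rt=tcp(); print((RP.T@(p-PP)).round(4))
Rg=toolR(-RP[:,2],RP[:,0])
delta(PP+RP@[-.0597,.0335,.033],Rg)
plan(PP+RP@[-.0597,.0335,.075],Rg,6,g=0)
E
```

```text
[ 0.62 -0.1   2.15 -0.62  0.69  1.11]
[0.0019 0.0149 0.1236]
shift_cm(tool) [ 1.85 -6.2   9.04] rotvec_deg [ 0.16  0.19 -0.4 ]
[[0,0.14,-0.46,0.36,0.0,0.0,-0.0],[0,0.34,-1.15,0.9,0.0,0.0,-0.1],[0,0.44,-1.49,1.17,0.0,0.0,-0.1],[0,0.44,-1.49,1.17,0.0,0.0,-0.1],[0,0.34,-1.14,0.9,0.0,0.0,-0.1]]
[[0,0.14,-0.46,0.36,0.0,0.0,-0.0]]
```

```bash
python3 -m crank '[[0,0.14,-0.46,0.36,0,0,0],[0,0.34,-1.15,0.9,0,0,-0.1],[0,0.44,-1.49,1.17,0,0,-0.1],[0,0.44,-1.49,1.17,0,0,-0.1],[0,0.34,-1.14,0.9,0,0,-0.1]]'
python3 -m crank '[[0,0.14,-0.46,0.36,0,0,0],[0,0,0,0,0,0,0],[0,0,0,0,0,0,0],[0,0,0,0,0,0,0]]'
python3 - <<'E'
from pan import *
c=read_camera('wrist');save(c,'aa')
Rg=toolR(-RP[:,2],RP[:,0])
delta(PP+RP@[-.0597,.0335,.033],Rg)
E
```

```text
time: 35.05
eef_pos: [0.4238, 0.3515, 0.136]
tcp_rot: [0.701, 0.647, 0.203, 0.223]
contact_force: [-0.1, 0.1, 0.4]
opening: 0.499
time: 35.45
eef_pos: [0.4238, 0.3534, 0.1333]
tcp_rot: [0.701, 0.646, 0.205, 0.223]
contact_force: [-0.2, 0.3, 0.0]
opening: 0.499
shift_cm(tool) [-0.01 -0.13  4.25] rotvec_deg [ 0.25  0.13 -0.06]
```

View pics/aa.png

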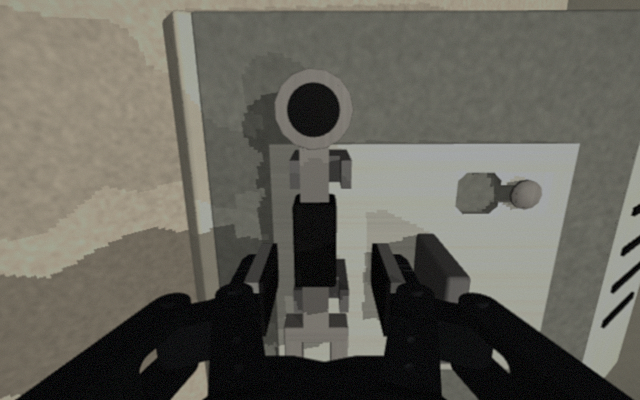

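```bash
python3 -m crank '[[0,0,-0.3,0.4,0,0,0],[0,0,-0.15,1.0,0,0,0],[0,0,0,1.3,0,0,0],[0,0,0,1.0,0,0,0],[0,0,0,0.4,0,0,0]]'
python3 -m crank '[[0,0,0,0,0,0,0],[0,0,0,0,0,0,0],[0,0,0,0,0,0,0]]'
python3 - <<'E'
from pan import *
c=read_camera('wrist');save(c,'ab')
Rg=toolR(-RP[:,2],RP[:,0])
delta(PP+RP@[-.063,.0335,.033],Rg)
E
```

```text
time: 36.0
eef_pos: [0.4431, 0.3506, 0.0941]
tcp_rot: [0.701, 0.647, 0.203, 0.223]
contact_force: [-0.5, 0.4, -0.4]
opening: 0.499
time: 36.3
eef_pos: [0.443, 0.3515, 0.0963]
tcp_rot: [0.7, 0.646, 0.204, 0.223]
contact_force: [-0.2, -0.4, -0.3]
opening: 0.499
shift_cm(tool) [-0.    0.08  0.12] rotvec_deg [ 0.2   0.15 -0.02]
```

View pics/ab.png

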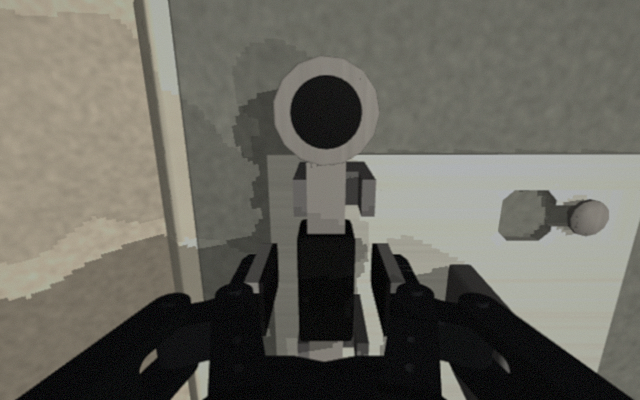

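```bash
python3 -m crank '[[1,0,0.03,0.1,0,0,0],[1,0,0,0,0,0,0],[1,0,0,0,0,0,0],[1,0,0,0,0,0,0],[1,0,0,0,0,0,0]]' 100
python3 -m crank '[[1,0,0,0,0,0,0]]'
python3 - <<'E'
from pan import *
c=read_camera('wrist');save(c,'ac')
p,Rt=tcp();print((RP.T@(p-PP)).round(4),(RP.T@np.array(get_state()['contact_force'])).round(1))
E
```

```text
time: 36.85
eef_pos: [0.4439, 0.3515, 0.0961]
tcp_rot: [0.7, 0.646, 0.204, 0.223]
contact_force: [-4.1, -1.3, 6.0]
opening: 0.241
time: 36.95
eef_pos: [0.4439, 0.3515, 0.096]
tcp_rot: [0.7, 0.646, 0.204, 0.223]
contact_force: [-4.4, -1.0, 6.2]
opening: 0.242
[-0.0633  0.0335  0.0334] [-0.  -1.5  7.2]
```

View pics/ac.png

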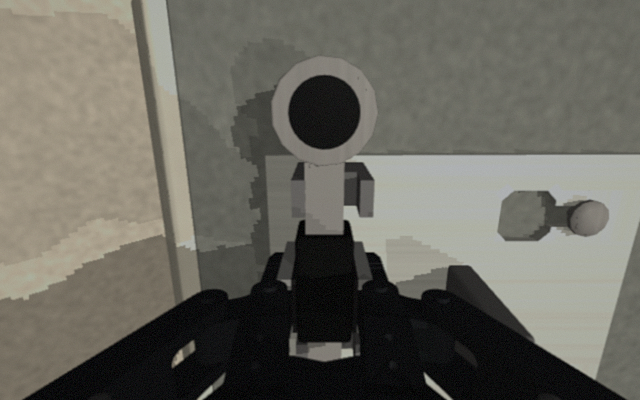

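```bash
python3 -m crank '[[1,0,0,-0.3,0,0,0],[1,0,0,-0.6,0,0,0],[1,0,0,-1,0,0,0],[1,0,0,-1.3,0,0,0],[1,0,0,-1.4,0,0,0]]'
python3 -m crank '[[1,0,0,-1.4,0,0,0],[1,0,0,-1.2,0,0,0],[1,0,0,-0.8,0,0,0],[1,0,0,-0.4,0,0,0],[1,0,0,0,0,0,0]]'
python3 - <<'E'
from pan import *
c=read_camera('wrist');save(c,'ad')
p,Rt=tcp();print((RP.T@(p-PP)).round(4),(RP.T@np.array(get_state()['contact_force'])).round(1))
t=read_camera('scene');save(t,'ad_scene',(340,150,460,250),6)
E
```

```text
time: 37.5
eef_pos: [0.4158, 0.353, 0.1325]
tcp_rot: [0.701, 0.647, 0.203, 0.222]
contact_force: [-0.9, -0.5, -1.0]
opening: 0.243
time: 38.0
eef_pos: [0.3953, 0.3556, 0.1645]
tcp_rot: [0.7, 0.647, 0.204, 0.223]
contact_force: [0.0, -0.3, -1.1]
opening: 0.245
[-0.0642  0.0335  0.1169] [-0.9 -0.6 -1.2]
```

View pics/ad.png

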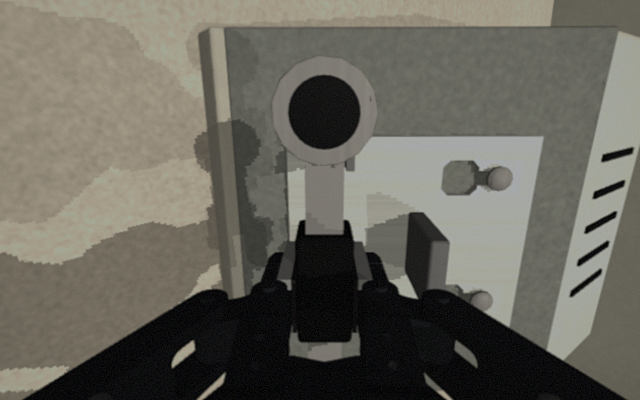

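View pics/ad_scene.png

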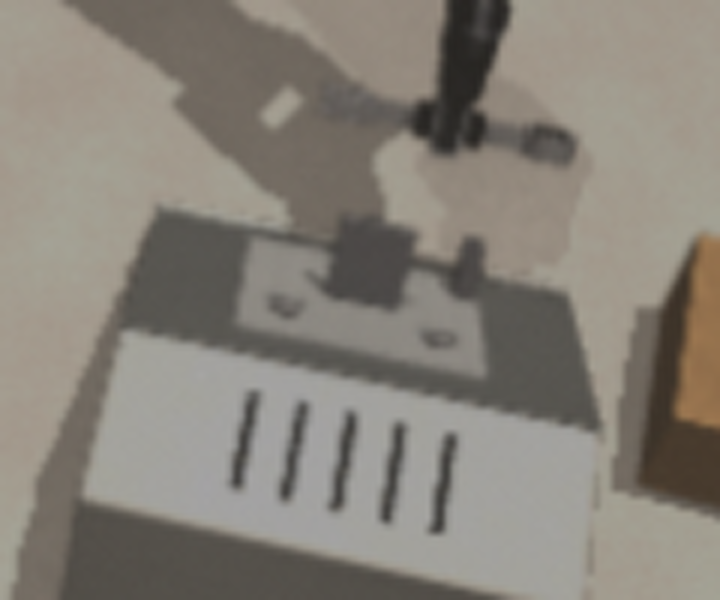

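```bash
python3 -m crank '[[1,0,0,0,0,0,-2],[1,0,0,0,0,0,-4],[1,0,0,0,0,0,-6],[1,0,0,0,0,0,-8],[1,0,0,0,0,0,-8]]' 120
python3 -m crank '[[1,0,0,0,0,0,-8],[1,0,0,0,0,0,-8],[1,0,0,0,0,0,-8],[1,0,0,0,0,0,-8],[1,0,0,0,0,0,-8]]'
python3 -m crank '[[1,0,0,0,0,0,-8],[1,0,0,0,0,0,-8],[1,0,0,0,0,0,-8],[1,0,0,0,0,0,-8],[1,0,0,0,0,0,-8]]'
python3 -m crank '[[1,0,0,0,0,0,-8],[1,0,0,0,0,0,-8],[1,0,0,0,0,0,-8],[1,0,0,0,0,0,-8],[1,0,0,0,0,0,-8]]'
python3 -m crank '[[1,0,0,0,0,0,-8],[1,0,0,0,0,0,-8],[1,0,0,0,0,0,-8],[1,0,0,0,0,0,-5],[1,0,0,0,0,0,-3]]'
python3 -m crank '[[1,0,0,0,0,0,0],[1,0,0,0,0,0,0]]'
python3 - <<'E'
from pan import *
c=read_camera('wrist');save(c,'ae')
t=read_camera('scene');save(t,'ae_scene',(340,150,460,250),6)
t=read_camera('top');save(t,'ae_top',(180,150,300,290),5)
p,Rt=tcp();print((RP.T@(p-PP)).round(4),get_state()['qpos'].round(2))
Rg=toolR(-RP[:,2],-RP[:,0])
delta(PP+RP@[-.0633,.0335,.0334],Rg)
E
```

```text
time: 38.6
eef_pos: [0.3956, 0.355, 0.1631]
tcp_rot: [0.521, 0.798, 0.142, 0.266]
contact_force: [0.4, 0.1, -2.1]
opening: 0.238
time: 39.1
eef_pos: [0.3956, 0.355, 0.1631]
tcp_rot: [0.217, 0.928, 0.043, 0.298]
contact_force: [-0.3, 0.6, -1.6]
opening: 0.24
time: 39.6
eef_pos: [0.3956, 0.355, 0.1631]
tcp_rot: [-0.114, 0.947, -0.062, 0.295]
contact_force: [-0.6, -0.5, -0.6]
opening: 0.239
time: 40.1
eef_pos: [0.3956, 0.355, 0.1631]
tcp_rot: [-0.431, 0.851, -0.159, 0.256]
contact_force: [0.1, 0.4, -1.6]
opening: 0.235
time: 40.6
eef_pos: [0.3956, 0.355, 0.1631]
tcp_rot: [-0.647, 0.7, -0.223, 0.203]
contact_force: [0.2, 0.7, -1.9]
opening: 0.235
time: 40.8
eef_pos: [0.3955, 0.3551, 0.1634]
tcp_rot: [-0.646, 0.701, -0.223, 0.203]
contact_force: [-0.5, -0.2, -0.9]
opening: 0.235
[-0.0641  0.0335  0.1167] [ 0.72 -0.07  2.21 -0.73  0.68 -1.83]
shift_cm(tool) [-0.03 -0.06  8.33] rotvec_deg [-0.15 -0.2  -0.04]
```

View pics/ae.png

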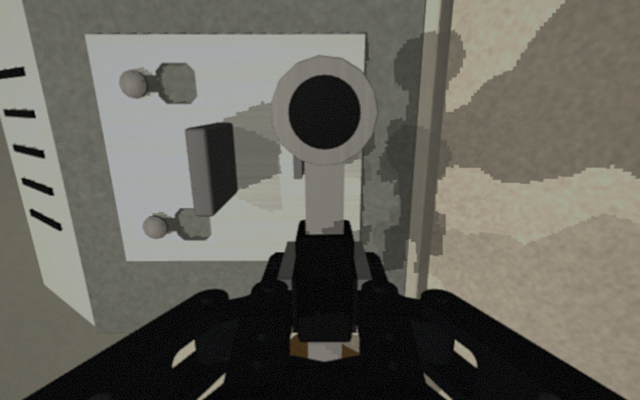

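View pics/ae_scene.png

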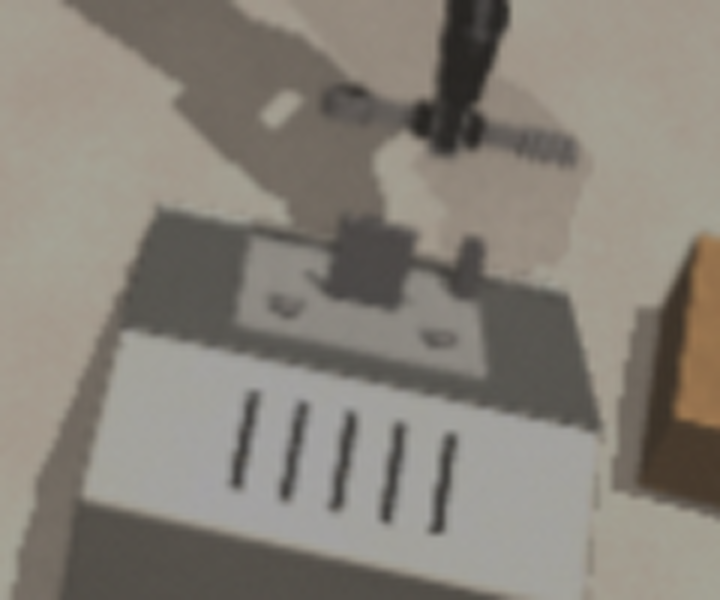

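View pics/ae_top.png

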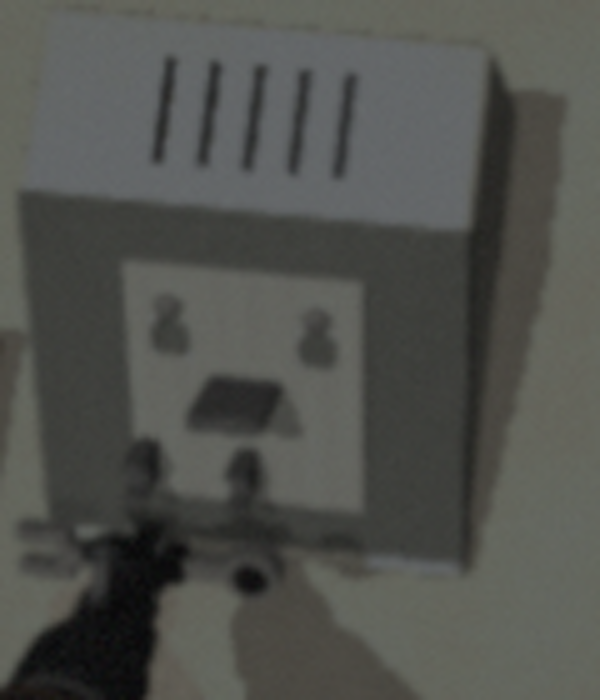

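```bash
python3 - <<'E'
from pan import *
c=read_camera('wrist')
p,Rt=tcp()
for uv in [(325,109.5)]:
    o,d=ray(c,uv);o=Rt.T@(o-p);d=Rt.T@d
    for zz in(-.0106,): 
        q=o+d*(zz-o[2])/d[2];print(q.round(4),'bar_center x offset in tool',(q[0]-.067).round(4))
# socket ring outer extents rows 56..164
for uv in [(325,56),(325,165)]:
    o,d=ray(c,uv);o=Rt.T@(o-p);d=Rt.T@d;print((o+d*(-.0106-o[2])/d[2]).round(4))
# block top +x edge row ~233 , at 
o,d=ray(c,(325,221));o=Rt.T@(o-p);d=Rt.T@d;print('block edge?',(o+d*(-.0126-o[2])/d[2]).round(4))
o,d=ray(c,(325,233));o=Rt.T@(o-p);d=Rt.T@d;print('block edge?',(o+d*(-.0126-o[2])/d[2]).round(4))
E
```

```text
[ 0.0696 -0.0004 -0.0106] bar_center x offset in tool 0.0026
[ 0.086  -0.0004 -0.0106]
[ 0.0511 -0.0004 -0.0106]
block edge? [ 0.0312 -0.0004 -0.0126]
block edge? [ 0.0266 -0.0004 -0.0126]
```

```bash
python3 -m crank '[[1,-0.13,-0.17,0.4,0,0,0],[1,-0.13,-0.17,0.9,0,0,0],[1,0,0,1.3,0,0,0],[1,0,0,1.4,0,0,0],[1,0,0,1.1,0,0,0]]'
python3 -m crank '[[1,0,0,0.6,0,0,0],[1,0,0,0.3,0,0,0],[1,0,0,0,0,0,0],[1,0,0,0,0,0,0]]'
python3 - <<'E'
from pan import *
c=read_camera('wrist');save(c,'af');
c['color']=np.clip(c['color'].astype(float)*1.5,0,255).astype(np.uint8);save(c,'af2',(230,20,440,370),1.7)
t=read_camera('scene');save(t,'af_scene',(340,150,460,250),6)
p,Rt=tcp();print((RP.T@(p-PP)).round(4))
Rg=toolR(-RP[:,2],-RP[:,0])
delta(PP+RP@[-.0605,.0358,.0334],Rg)
E
```

```text
time: 41.5
eef_pos: [0.4282, 0.3547, 0.1225]
tcp_rot: [-0.647, 0.701, -0.223, 0.203]
contact_force: [0.2, -0.0, -1.2]
opening: 0.236
time: 41.9
eef_pos: [0.4331, 0.355, 0.1172]
tcp_rot: [-0.646, 0.7, -0.223, 0.204]
contact_force: [0.4, 0.3, -1.3]
opening: 0.238
[-0.0601  0.0362  0.0573]
shift_cm(tool) [0.04 0.05 2.39] rotvec_deg [-0.21 -0.14 -0.02]
```

View pics/af.png

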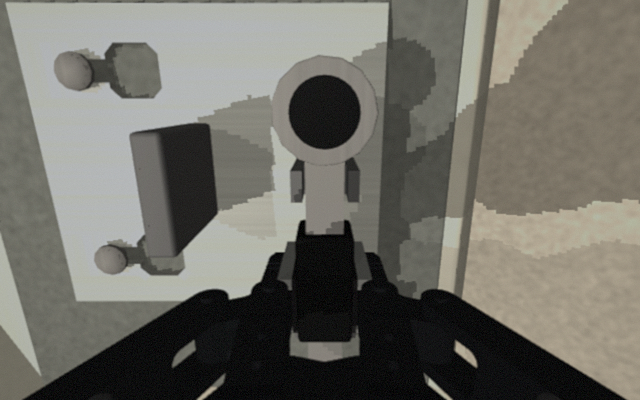

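View pics/af_scene.png

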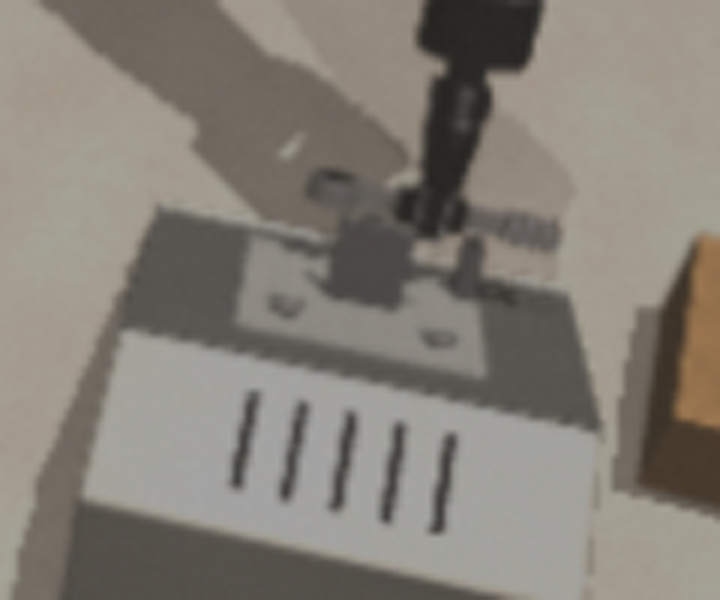

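```bash
python3 -m crank '[[1,0.02,0.02,0.4,0,0,0],[1,0,0,0.7,0,0,0],[1,0,0,0.6,0,0,0],[1,0,0,0.3,0,0,0],[1,0,0,0,0,0,0]]'
python3 -m crank '[[1,0,0,0,0,0,0]]'
python3 - <<'E'
from pan import *
c=read_camera('wrist');save(c,'ag');
p,Rt=tcp();print((RP.T@(p-PP)).round(4),(RP.T@np.array(get_state()['contact_force'])).round(1))
E
```

```text
time: 42.5
eef_pos: [0.4442, 0.3533, 0.0996]
tcp_rot: [-0.647, 0.701, -0.223, 0.203]
contact_force: [0.3, -0.3, -1.6]
opening: 0.235
time: 42.6
eef_pos: [0.4443, 0.3536, 0.1002]
tcp_rot: [-0.647, 0.701, -0.223, 0.204]
contact_force: [0.7, -0.3, -1.5]
opening: 0.236
[-0.0606  0.0357  0.0368] [-0.9  0.1 -1.5]
```

View pics/ag.png

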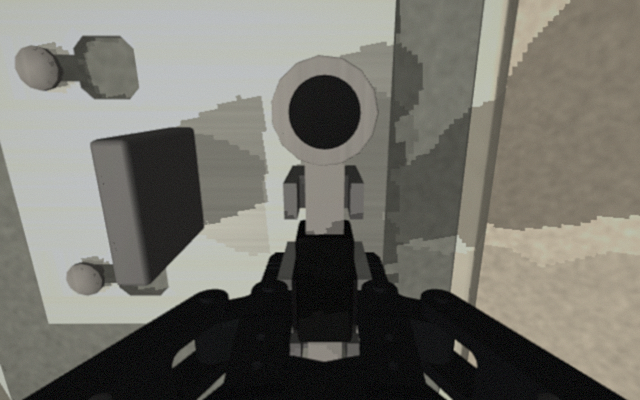

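Shaft centred inside the saddle (walls at columns 285–302 / 346–363, shaft 306–344), no contact yet. Lower the last few mm.

```bash
python3 -m crank '[[1,0,0,0.2,0,0,0],[1,0,0,0.1,0,0,0],[1,0,0,0,0,0,0]]'
python3 - <<'E'
from pan import *
p,Rt=tcp();print((RP.T@(p-PP)).round(4),(RP.T@np.array(get_state()['contact_force'])).round(1))
E
python3 -m crank '[[1,0,0,0.1,0,0,0],[1,0,0,0,0,0,0]]'
python3 - <<'E'
from pan import *
p,Rt=tcp();print((RP.T@(p-PP)).round(4),(RP.T@np.array(get_state()['contact_force'])).round(1))
E
```

```text
time: 42.95
eef_pos: [0.446, 0.3535, 0.0979]
tcp_rot: [-0.647, 0.701, -0.223, 0.204]
contact_force: [0.7, 0.6, -0.9]
opening: 0.243
[-0.0606  0.0357  0.0338] [-0.   0.6 -1.1]
time: 43.15
eef_pos: [0.4462, 0.3535, 0.0977]
tcp_rot: [-0.646, 0.701, -0.223, 0.204]
contact_force: [-6.8, -1.3, 6.2]
opening: 0.238
[-0.0606  0.0357  0.0335] [-2.  -1.9  8.9]
```

```bash
python3 -m crank '[[0,0,0,0,0,0,0],[0,0,0,0,0,0,0],[0,0,0,0,0,0,0],[0,0,0,0,0,0,0]]'
python3 -m crank '[[0,0,0,-0.4,0,0,0],[0,0,0,-1,0,0,0],[0,0,0,-2,0,0,0],[0,0,0,-2.5,0,0,0],[0,0,0,-2.5,0,0,0]]'
python3 -m crank '[[0,0,0,-2,0,0,0],[0,0,0,-1.5,0,0,0],[0,0,0,-0.6,0,0,0],[0,0,0,0,0,0,0],[0,0,0,0,0,0,0]]'
python3 - <<'E'
from pan import *
c=read_camera('wrist')
def P(q): return PP+RP@(np.array(q)+[.0056,-.0005,.033])
pts=proj(c,[P(q) for q in [(.085,.08,-.028),(.085,-.08,-.028),(-.095,-.08,-.028),(-.095,.08,-.028),(.03,.05,-.028),(.03,-.05,-.028),(-.065-.011,.035+.023,.013),(-.065+.011,.035+.023,.013),(-.065-.011,.035-.023,.013),(-.065+.011,.035-.023,.013)]])
c['color']=np.clip(c['color'].astype(float)*1.4,0,255).astype(np.uint8);save(c,'ah',None,1.2,pts)
t=read_camera('scene');save(t,'ah_scene',(340,150,460,250),6)
t=read_camera('top');save(t,'ah_top',(180,150,300,290),5)
for cam in('scene','top','wrist'):
  for n in('bar_center','fork_tip','socket_tip','cradle','plate_grip'):
    r=place_of(n,cam);print(cam,n,[(round(x['p'],2),x['location']) for x in r[:1]])
E
```

```text
time: 43.55
eef_pos: [0.4468, 0.3535, 0.0973]
tcp_rot: [-0.646, 0.701, -0.223, 0.204]
contact_force: [0.6, -0.5, -0.8]
opening: 0.501
time: 44.05
eef_pos: [0.3975, 0.3575, 0.1669]
tcp_rot: [-0.647, 0.701, -0.223, 0.204]
contact_force: [0.5, 0.2, 0.5]
opening: 0.499
time: 44.55
eef_pos: [0.3747, 0.3593, 0.1987]
tcp_rot: [-0.647, 0.701, -0.223, 0.203]
contact_force: [0.8, -0.9, -0.2]
opening: 0.5
scene bar_center [(0.65, [410.9, 189.4])]
scene fork_tip [(0.53, [432.4, 193.1])]
scene socket_tip [(0.64, [392.1, 185.8])]
scene cradle [(0.73, [415.2, 188.0])]
scene plate_grip [(0.94, [403.4, 189.3])]
top bar_center [(0.77, [216.3, 249.3])]
top fork_tip [(0.91, [190.4, 243.6])]
top socket_tip [(0.59, [245.6, 250.7])]
top cradle [(0.84, [215.2, 243.9])]
top plate_grip [(0.64, [225.4, 230.5])]
wrist bar_center [(0.8, [323.2, 194.2])]
wrist fork_tip [(0.77, [326.7, 293.6])]
wrist socket_tip [(0.98, [327.5, 79.0])]
wrist cradle [(0.64, [325.0, 196.1])]
wrist plate_grip [(0.89, [234.2, 147.9])]
```

View pics/ah.png

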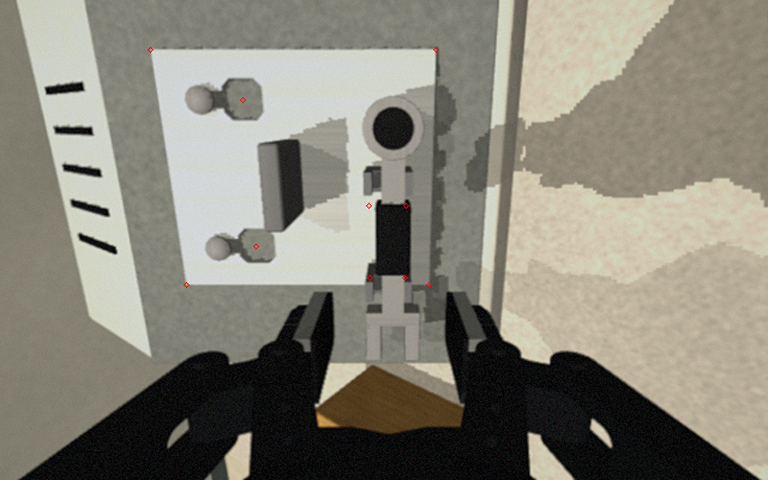

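View pics/ah_scene.png

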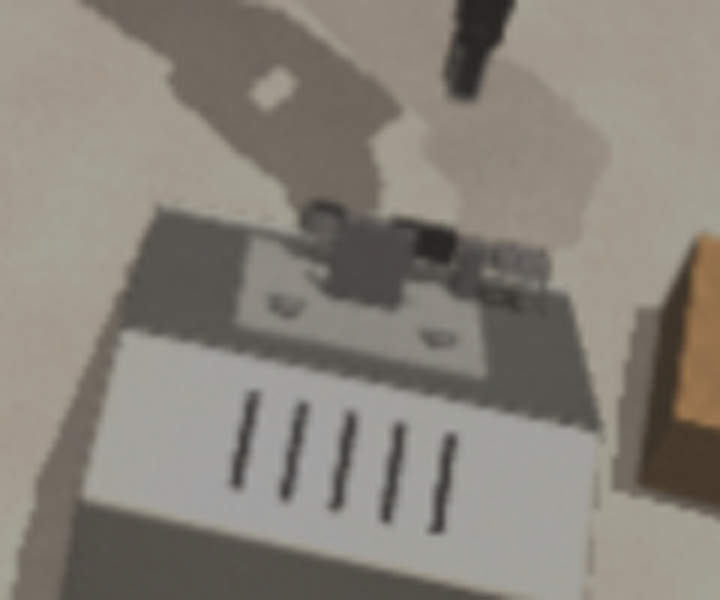

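View pics/ah_top.png

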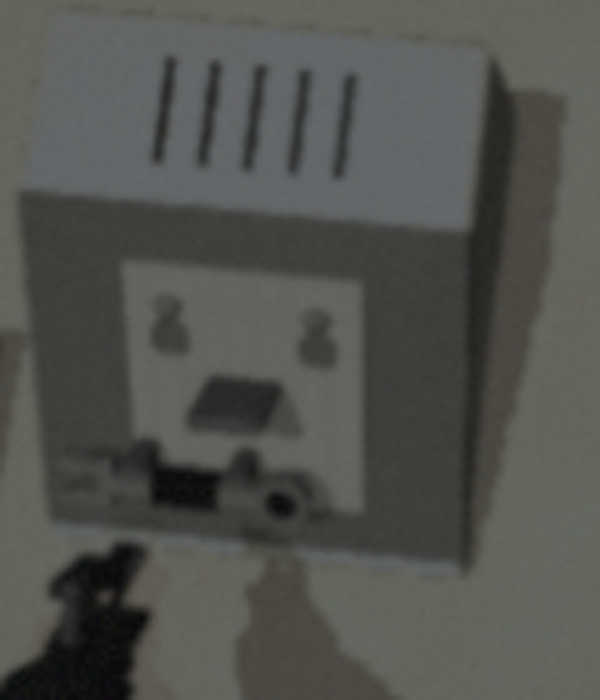

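```bash
python3 -m crank '[[0,0,0,-1,0,0,0],[0,0,0,0,0,0,0],[0,0,0,0,0,0,0]]'; python3 -c "
from plant import *
print(sign_off(),get_state()['time'])"
```

```text
time: 45.75
eef_pos: [0.3691, 0.3604, 0.2082]
tcp_rot: [-0.646, 0.7, -0.223, 0.205]
contact_force: [-0.3, 0.1, 0.1]
opening: 0.499
the job is handed in; nothing more can be done
the job is handed in; nothing more can be done
```

The plate is hung fully home on both screws. The cap puller is back in the cradle, turned end for end with the forked end out past the plate's +y edge. I handed the job in at about 46 s of the 67 s allowed; no verdict was reported.

- **First attempt at hanging:** gripping the rib at its middle failed. The plate swung and slid in the fingers, so I set it back on the bench. I then gripped the rib about 10 mm towards its +y end and moved more slowly. The plate still slipped about 8 mm in the grip, and I corrected for that before the screws.
- **Plate, last check:** in the last wrist picture its corners lie on the fully-home outline, about 0.6 mm up-slope and 0.5 mm sideways of nominal. Both necks sit at their slot ends. The plate stopped sliding with the force rising.
- **Cap puller, last check:** it lies in both saddles. It rests about 3.5 mm down-slope of nominal, against the lower saddle walls, as it did before I lifted it and within the 7 mm allowed. Floor contact came within 0.1 mm of the height at which I had gripped it. Sideways it is within about 1 mm.
- **Robot and bystanders:** the gripper is open and clear, with near-zero force. The bottle and carton look unmoved in the later pictures I viewed. I did not check the tube rack at the end, but I never moved near it.

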